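# Clamp a resin specimen with the ratchet lever

### The job

Take the amber resin specimen from the white tray and set it upright on the seat of the ratchet clamp, its long side along the clamp. Then hold the red handle and pump it in repeated strokes between its stops, one tooth a stroke, until the handle pushes back firmly (6 to 10 N more than in the free strokes) and the specimen is gripped, but stop there, before it cracks; swing the lever back to its rest stop and let go. Work the clamp by its handle only, and leave the other things where they are.

Things in the scene. Friction and masses are not known exactly. Their poses are not given: they have to be found in the camera images.
- block: The specimen to clamp: an amber resin block, 30 mm (x) by 36 mm (y) by 40 mm high, 60 to 110 g, with a dark brown patch on top. It stands in the white tray in a row with a grey and a green block of the same size; which of the three places it has varies. Origin: centre of its underside.
- tray: Fixed white tray, 200 (x) by 140 (y) mm, floor 4 mm thick, rim 14 mm high. Origin: centre of its underside.
- grey_block: Bystander: grey resin block, 30 x 36 x 40 mm, in the tray. Leave it there.
- green_block: Bystander: green resin block, 30 x 36 x 40 mm, in the tray. Leave it there.
- jar: Bystander: glass jar, 60 mm across, 65 mm high.
- bottle: Bystander: white bottle, 52 mm across, 120 mm high.
- clamp: Fixed ratchet clamp, aluminium base plate 150 (x) by 420 (y) mm. Origin: centre of its underside; +y runs from the blue end block to the wheel. Along y: end block (72 mm high), back pad (face at -72 mm at the start), seat, foot (face at -20 mm), jaw, wheel. Clamping moves jaw and foot to -y. The back pad slides back freely 3 to 28 mm (about 2 N) to a hidden stop; only then does the grip build up.
- seat (a point): Centre of the clamp's seat, on its floor, 30 mm above the table, axes as the clamp's. The specimen stands here, 36 mm side along the clamp's y, either way round, between side lips 38 mm apart and 5 mm high (4 mm play a side). Back pad and foot are 52 mm apart here at the start, 28 mm wide (x), up to 68 mm above the table, so the specimen's +-x faces stay free for fingers.
- foot: Sprung rubber pressing foot (28 x 10 x 32 mm), carried by the jaw through a 3.3 N/mm spring. Its origin is not on the foot: with the spring relaxed and the clamp unpumped it lies at the clamp's origin; it moves with the foot. Its squeeze on the specimen must end between 35 and 85 N; above 125 N the specimen cracks.
- jaw: Blue jaw and steel rack that carry the foot; geared to the wheel, it moves 8.4 mm towards the clamp's -y per tooth. Origin as the clamp's when unpumped. Do not push it by hand.
- wheel: Steel ratchet wheel, 100 mm across, 12 teeth (30 degrees each), upper face 72 mm above the table, turning anticlockwise seen from above, held by a pawl against turning back. Origin: on its axis, 66 mm above the table. Do not push it by hand.
- lever (a joint): Lever angle, rad: 0 at the rest stop, grows anticlockwise from above, far stop 0.80. At 0.12 its pawl takes a tooth; by 0.66 the wheel is one tooth on and held; below 0.10 the pawl takes the next. It stays where left. A free stroke needs about 1 N at the grip; once gripping, each tooth adds about 4 N (28 N of squeeze). 6 to 10 N over a free stroke, held at 0.70, is firm; 14 N is too much.
- lever_grip (a point): Middle of the red upright grip at the lever's end, a sleeve that spins freely on its pin: 22 mm in diameter, from 86 to 142 mm above the table, this point at 118 mm, 115 mm from the lever's axis. The flat arm under it is 22 mm wide, top at 86 mm. Moves with the lever; its x axis points outwards from the lever's axis.
- lever_hinge (a point): Point on the lever's upright axis at the height of lever_grip (118 mm above the table), axes as the clamp's. At rest the lever points 0.40 rad clockwise of the clamp's +x.
- brush: Bystander: flat brush with a wooden handle, lying beyond the clamp.
- driver: Bystander: screwdriver with a red handle, lying on the left.
- cork_ring: Bystander: cork ring, 80 mm across, 22 mm high.
- beaker: Bystander: clear plastic beaker, 64 mm across, 70 mm high.
Mind the look-alikes: they are no part of the job. Of the things like the block, leave any that is blue or pink; of the rest the larger one is meant.

How it is judged:
On the way, in this order (a step that is already met when the one before it is completed fails the run):
1. the amber specimen stands on the clamp's seat, let go, before the clamp touches it hard (x of block in the frame of seat between -0.0055 and 0.0055 m and z of block in the frame of seat between -0.003 and 0.003 m and horizontal distance between block and seat below 0.02 m and angle between block's own z axis and vertical below 0.06 rad and contact force between the fingers and block below 0.2 N and contact force between foot and block below 10 N), for 0.2 s.
2. the foot squeezes the specimen with more than 35 N, with the lever swung out under load (contact force between foot and block above 35 N and value of joint lever above 0.15 rad and contact force between the fingers and block below 0.2 N), for 0.05 s.
At the end, for the whole second after the job is handed in: The amber specimen stands upright on the seat between the lips (within 5.5 mm across the clamp, long side along it within 0.1 rad), the foot squeezes it with 35 to 85 N, held by the ratchet, all at rest, and the lever is back at its rest stop (below 0.10 rad) and let go (contact force between foot and block between 35 and 85 N and x of block in the frame of seat between -0.0055 and 0.0055 m and z of block in the frame of seat between -0.003 and 0.004 m and angle between block's own z axis and vertical below 0.08 rad and angle between the y axis of block and the y axis of clamp, either way round below 0.1 rad and linear speed of block below 0.01 m/s and value of joint lever below 0.1 rad); the robot touches nothing.
It fails at once if the specimen is crushed: more than 125 N between foot and specimen (contact force between foot and block above 125 N).
It fails at once if the jaw, foot or wheel is pushed directly instead of through the lever (more than 5 N) (contact force between any of the fingers, the arm and jaw above 5 N or contact force between any of the fingers, the arm and wheel above 5 N).
It fails at once if a bystander (other specimens, jar, bottle, brush, screwdriver, cork ring, beaker) is shifted by more than 30 mm (distance of any of grey_block, green_block, jar, bottle, brush, driver, cork_ring, beaker from where it was at the start of the episode above 0.03 m).
It also fails if it takes over 72 s, if anything falls off the work surface, if the arm or the gripper's body presses on something with over 40 N, if the wrist force passes 120 N, or if a joint passes its speed limit or range.

### The arm

A 7-joint arm with a two-finger parallel gripper is mounted at the origin on the work surface. World frame = base frame: x ahead of the robot, y to its left, z up, the work surface at z = 0. Lengths are in m, angles in rad, forces in N, time in s.
With the tool pointing down it reaches from about 0.4 to 0.85 m from the base axis. Payload 10.4 kg.
Tool frame: the origin (TCP) lies between the finger pads; the fingertips stand tip_extent ahead of it and the grasp point (between the pads) lies 2 mm behind it (tip_extent is the distance from the TCP to the fingertips, in m); z points along the fingers, y is the direction in which the jaws open and shut (so a half turn about z gives the same grasp; the last joint's range is limited). The gripper opens to 87 mm and grips with 3 to 60 N. Pads are 19 mm wide; open, the fingers measure 117 mm over their backs; the gripper's body (75 mm by 190 mm) begins 51 mm behind the grasp point.
Start: joints at [-1.244, 0.332, -0.065, 1.46, 0.022, 1.35, -0.088], TCP at [0.214, 0.587, 0.24] pointing down, gripper open.
Joint ranges: [-2.6, 2.6], [-0.5, 2.12], [-1.47, 1.34], [0.16, 2.42], [-1.27, 4.41], [0.06, 2.06], [-2.6, 2.6]. Speed limits (rad/s): [2.22, 2.22, 2.79, 2.79, 3.14, 3.14, 3.14].

### API

Orientations are given as a unit quaternion [x, y, z, w].
In Python, from bench import read_state, camera, camera_params, close_job, tip_extent gives the robot as it stands. The module is installed in compiled form; this text tells all that it offers.
- The arm moves only by the tool send_rows, never from a script. Its argument "steps" is a list of rows, each a list of 7 numbers: the turn, a rotation vector about the tool's x, y, z in degrees, then the shift along the tool's x, y, z in m, then the gripper's target within -1 to 1 (shut at 1, half-way at 0, fully open at -1). In form: [[ax, ay, az, x, y, z, jaw], ...]. A call has exactly 10 rows; each row shifts and turns the pose as measured when the row begins, along the tool's axes as they then stand; what a row does not reach is not made up. A row lasts 1/10 s, in which the tool goes at most 50 mm and 8.59 degrees, less where a joint would pass 70% of its speed; a pose out of reach is approached as far as the arm can. A call with a gripper value outside its range is refused whole. The fingers move at their own pace and stop on an object; "force" is the grip in N (left out, the last holds). Time passes only in rows, so rows that do not move let the fingers close, or fill a call up. It gives the time, the measured TCP pose, the force and the opening at its end, in the units of the state.
- read_state(): the state, without advancing time (a new reading comes with each control period).
- camera(name): name is "side" or "top" or "wrist"; returns (picture, depth): 480x640x3 uint8, blue, green, red; 480x640 float32, m along the optical axis (not along the pixel's ray), 0 where there is no reading.
- camera_params(name): a dict with "camera_matrix" (3x3 intrinsics, pixels), "world_from_camera" (4x4, takes a point from camera to world coordinates). Camera axes: x right, y down, z forward; pixel columns grow to the right and rows downward; lengths in m; the calibration is good to about 2 mm. A picture is of the moment at which its call begins: read the wrist's pose just before it. camera_params takes no time and is no camera call; for the wrist camera it gives the pose at the moment of the call.
- close_job(): hands the job in, once; it reports no verdict.
The state is a dict: "time": time; "joint_positions": joint angles; "joint_vel": joint speeds; "joint_torque": joint torques, N m; "ee_pos": TCP position; "eef_rot": TCP orientation; "ft_force": force on the tool from outside, world axes, zero at the start; "torque": the same for the moment, N m; "width": finger opening in m.
Only numpy, scipy, OpenCV 4.12 (cv2) and the standard library are available. Lean on these libraries where they do the work, as an engineer would, in place of code of your own. Each camera call takes 0.05 s, during which the arm holds its last target.

## Working session

There is one attempt and no reset: what is moved stays moved. The work goes in short steps, Python scripts to look and compute and a tool call to move; the robot and the scene stay as the last step left them, time stands still between calls to the robot, and variables do not carry over. Pictures are saved under pics/ and viewed, and the job is handed in when it is done.

Besides the shell and the picture viewer there is one more tool, called after "Call:" as name(argument=value, ...), one argument or row to a line, values as JSON. send_rows: Moves the arm, as the interface text tells. Its arguments: {"type":"object","properties":{"steps":{"type":"array"},"force":{"type":"number"}},"required":["steps"]}

```bash
mkdir -p pics
python3 - <<'E'
from bench import *
import cv2
print(read_state(), tip_extent if not callable(tip_extent) else tip_extent())
for n in ("side","top","wrist"):
    p,d=camera(n); cv2.imwrite(f"pics/{n}0.png",p)
    import numpy as np
    np.savez(f"pics/{n}0.npz",p=p,d=d,K=camera_params(n)["camera_matrix"],T=camera_params(n)["world_from_camera"])
    print(n,np.round(camera_params(n)["world_from_camera"],3).tolist(),np.round(camera_params(n)["camera_matrix"],1).tolist(),(d>0).mean())
E
```

```text
{'time': 0.0, 'joint_positions': array([-1.24358424,  0.33290706, -0.06470029,  1.46095998,  0.02153525,
        1.34988882, -0.08850618]), 'joint_vel': array([-0.00019494, -0.00036605, -0.00036843, -0.00120197, -0.00122155,
       -0.00036455, -0.000453  ]), 'joint_torque': array([-1.21768251e-03, -6.23262548e+01,  2.34896393e-02, -3.89898098e+01,
       -6.15761708e-02,  3.97128391e-02,  1.43211200e-04]), 'ee_pos': array([0.2140584 , 0.58680487, 0.23872302]), 'eef_rot': array([ 1.74014954e-01,  9.84742735e-01, -7.25028825e-04, -1.25760389e-04]), 'ft_force': array([ 0.4478408 ,  0.05933524, -0.50253366]), 'torque': array([-0.00763178,  0.01861324, -0.0139113 ]), 'width': 0.08679843489662052} 0.017
side [[0.906, -0.23, 0.356, 0.132], [-0.423, -0.538, 0.729, -0.891], [0.023, -0.811, -0.584, 0.804], [0.0, 0.0, 0.0, 1.0]] [[464.3, 0.0, 320.8], [0.0, 464.3, 239.6], [0.0, 0.0, 1.0]] 0.995947265625
top [[0.019, -0.994, 0.11, 0.463], [-1.0, -0.018, 0.008, -0.039], [-0.006, -0.11, -0.994, 1.175], [0.0, 0.0, 0.0, 1.0]] [[454.0, 0.0, 311.0], [0.0, 454.0, 237.1], [0.0, 0.0, 1.0]] 0.996103515625
wrist [[0.343, 0.906, 0.25, 0.146], [0.94, -0.33, -0.091, 0.612], [-0.0, 0.266, -0.964, 0.385], [0.0, 0.0, 0.0, 1.0]] [[375.8, 0.0, 320.6], [0.0, 375.8, 239.1], [0.0, 0.0, 1.0]] 0.995849609375
```

View pics/top0.png

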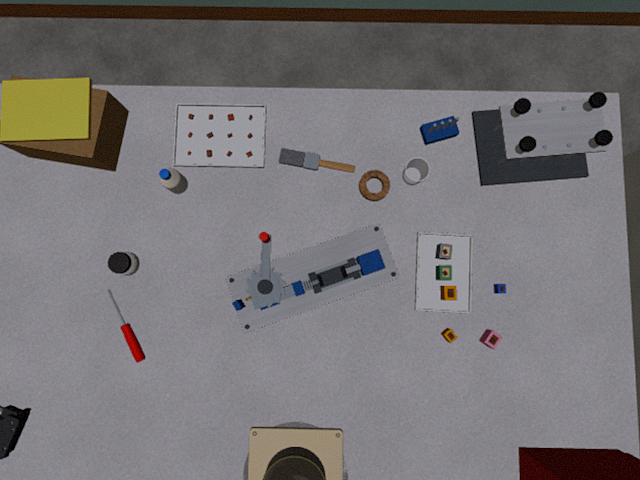

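View pics/side0.png

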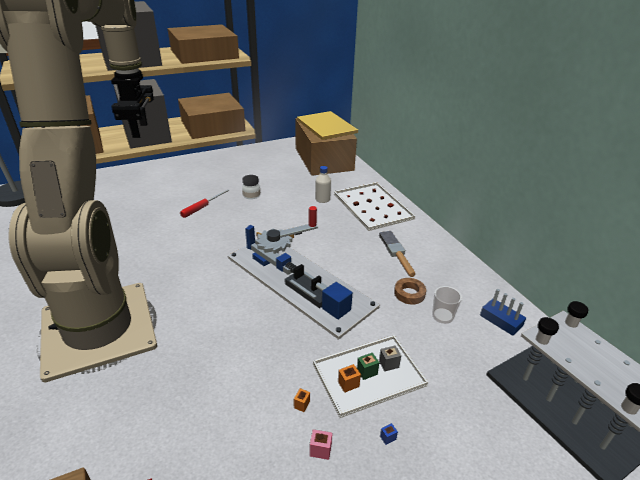

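View pics/wrist0.png

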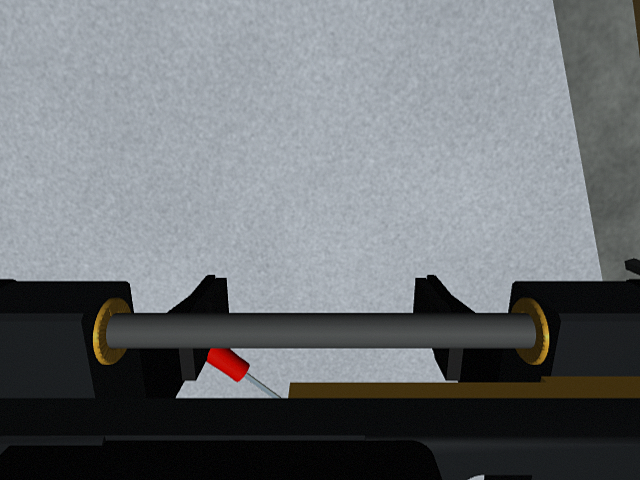

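Top view: amber block at (449,293) in the tray's right-hand place (small amber decoy at (449,335)). The clamp runs from its end block (371,262) to the wheel (265,287), and the red grip is at (265,237).

```bash
cat > h.py <<'E'
import numpy as np, cv2, os
from bench import *
def snap(n,tag):
    P=camera_params(n); p,d=camera(n); cv2.imwrite(f"pics/{n}{tag}.png",p)
    np.savez(f"pics/{n}{tag}.npz",p=p,d=d,K=P["camera_matrix"],T=P["world_from_camera"]); return load(n,tag)
def load(n,tag):
    z=np.load(f"pics/{n}{tag}.npz"); return z["p"],z["d"],z["K"],z["T"]
def cast(uv,z,K,T):
    uv=np.atleast_2d(uv).astype(float); r=np.c_[uv,np.ones(len(uv))]@np.linalg.inv(K).T@T[:3,:3].T
    o=T[:3,3]; return o+r*((z-o[2])/r[:,2])[:,None]
def cloud(d,K,T):
    v,u=np.mgrid[:480,:640]; r=np.stack([u,v,np.ones_like(u)],-1)@np.linalg.inv(K).T
    return (r*d[...,None])@T[:3,:3].T+T[:3,3]
def proj(X,K,T):
    X=np.atleast_2d(X); c=(X-T[:3,3])@T[:3,:3]; q=c@K.T; return q[:,:2]/q[:,2:]
def hsv(p): return cv2.cvtColor(p,cv2.COLOR_BGR2HSV)
def blobs(m,amin=15):
    n,l,s,c=cv2.connectedComponentsWithStats(m.astype(np.uint8)); 
    return [(l==i,s[i],c[i]) for i in range(1,n) if s[i][4]>=amin]
def quat(): return read_state()["eef_rot"]
E
python3 - <<'E'
from h import *
R={"amber":((8,150,120),(25,255,255)),"red":((0,180,120),(6,255,255)),"blue":((105,150,60),(125,255,255))}
for n in("top","side"):
    p,d,K,T=load(n,"0"); X=cloud(d,K,T); H=hsv(p)
    for k,(a,b) in R.items():
        for m,s,c in blobs(cv2.inRange(H,a,b)>0):
            if s[4]<3000:
                q=X[m]; print(n,k,s,np.round(c),"med",np.round(np.median(q,0),4),"z5/95",np.round(np.percentile(q[:,2],[5,95]),3))
# heightmap slice
p,d,K,T=load("top","0");X=cloud(d,K,T)
for lo,hi in((.002,.02),(.025,.045),(.06,.07),(.07,.09),(.13,.15)):
    m=(X[...,2]>lo)&(X[...,2]<hi)
    for mm,s,c in blobs(m,60): print(lo,s,np.round(c),np.round(X[mm].mean(0),3))
E
```

```text
top amber [444 286  12  14 108] [449. 292.] med [ 0.4574 -0.3715  0.0436] z5/95 [0.04  0.047]
top amber [444 329  13  14  63] [450. 335.] med [ 0.3515 -0.3783  0.03  ] z5/95 [0.026 0.033]
top red [260 232   8   9  58] [263. 236.] med [0.577  0.0792 0.1414] z5/95 [0.138 0.144]
top red [121 324  21  38 267] [131. 343.] med [0.3161 0.4137 0.0236] z5/95 [0.019 0.028]
top blue [422 116  37  26 472] [439. 130.] med [ 0.8734 -0.357   0.0293] z5/95 [0.026 0.033]
top blue [159 169  11  10  76] [164. 173.] med [0.7255 0.3226 0.119 ] z5/95 [0.115 0.123]
top blue [358 250  27  25 438] [371. 262.] med [ 0.5261 -0.1769  0.0715] z5/95 [0.068 0.075]
top blue [292 281  13  15 121] [298. 288.] med [ 0.46   -0.001   0.0665] z5/95 [0.062 0.07 ]
top blue [497 284   9   9  51] [501. 288.] med [ 0.4696 -0.5059  0.0259] z5/95 [0.022 0.029]
top blue [233 300   8  10  51] [237. 305.] med [0.417  0.1439 0.0789] z5/95 [0.072 0.083]
side amber [339 364  22  17 145] [349. 373.] med [ 0.4523 -0.3798  0.0435] z5/95 [0.041 0.046]
side amber [294 389  16  14  93] [302. 396.] med [ 0.3489 -0.3821  0.031 ] z5/95 [0.028
[... 4022 characters left out ...]
.478 0.079 0.078]
0.07 [358 250  25  25 332] [370. 262.] [ 0.526 -0.176  0.072]
0.07 [231 300  11  11  64] [236. 305.] [0.417 0.146 0.079]
0.07 [262 455  63  25 284] [294. 463.] [ 0.059 -0.001  0.08 ]
0.07 [531 458 109  22 425] [575. 462.] [ 0.075 -0.646  0.08 ]
0.13 [   0   76  106   81 6072] [ 47. 111.] [0.865 0.6   0.142]
0.13 [ 500  100  107   56 1734] [556. 128.] [ 0.849 -0.605  0.132]
0.13 [531 104  18  14  72] [539. 111.] [ 0.89  -0.568  0.132]
0.13 [506 144  19  13  92] [516. 151.] [ 0.79  -0.508  0.136]
0.13 [258 232  10  10  74] [263. 237.] [0.576 0.08  0.141]
0.13 [282 466  39  14 111] [301. 470.] [ 0.067 -0.019  0.141]
0.13 [544 468  96  12 377] [588. 471.] [ 0.078 -0.639  0.14 ]
```

```bash
cat >> h.py <<'E'
from scipy.spatial.transform import Rotation as Ro
def tool():
    s=read_state(); R=Ro.from_quat(s["eef_rot"]).as_matrix(); return s,s["ee_pos"],R
def yawy(R): return np.degrees(np.arctan2(R[1,1],R[0,1]))
def plan(p1,yaw,n,jaw,p0=None,R0=None,p2=None):
    """rows from pose to p1 with tool y at yaw deg (mod 180 nearest), tool down; prints rounded rows"""
    s,p,R=tool()
    p=p if p0 is None else np.array(p0); R=R if R0 is None else R0
    d=(yaw-yawy(R)+90)%180-90
    y=np.radians(yawy(R)+d)
    Y=np.array([np.cos(y),np.sin(y),0]);Z=np.array([0,0,-1.]);G=np.c_[np.cross(Y,Z),Y,Z]
    rv=Ro.from_matrix(R.T@G).as_rotvec(); out=[]
    for i in range(n):
        Ri=R@Ro.from_rotvec(rv*i/n).as_matrix()
        t=(np.array(p1)-p)/n
        out.append([*np.round(np.degrees(rv)/n,1),*np.round(Ri.T@t,4),jaw])
    print(str([[float(v) for v in r] for r in out]).replace(".0,",","))
    return np.array(p1),G
E
python3 - <<'E'
from h import *
p,G=plan([.45,.15,.32],45,12,-1)
plan([.47,-.02,.32],13,8,-1,p,G)
# plate yaw etc.
p,d,K,T=load("top","0");X=cloud(d,K,T)
m=(X[...,2]>.005)&(X[...,2]<.2)
mm=[b for b in blobs(m,60) if b[0][276,350]or b[0][262,371]][0][0]
r=cv2.minAreaRect(X[mm][:,:2].astype(np.float32));print(r)
for b in blobs(m,60):
    print(np.round(cv2.minAreaRect(X[b[0]][:,:2].astype(np.float32))[0],3),b[1],np.round(np.ravel(cv2.minAreaRect(X[b[0]][:,:2].astype(np.float32))[1:2]),3))
E
```

```text
[[-0, 0, 2.1, -0.0309, -0.0275, -0.0067, -1.0], [-0, 0, 2.1, -0.0319, -0.0263, -0.0067, -1.0], [-0, 0, 2.1, -0.0329, -0.0252, -0.0067, -1.0], [-0, 0, 2.1, -0.0337, -0.0239, -0.0067, -1.0], [-0, 0, 2.1, -0.0346, -0.0227, -0.0067, -1.0], [-0, 0, 2.1, -0.0354, -0.0214, -0.0067, -1.0], [-0, 0, 2.1, -0.0362, -0.0201, -0.0067, -1.0], [-0, 0, 2.1, -0.0369, -0.0188, -0.0067, -1.0], [-0, 0, 2.1, -0.0375, -0.0175, -0.0067, -1.0], [-0, 0, 2.1, -0.0381, -0.0161, -0.0067, -1.0], [-0, 0, 2.1, -0.0387, -0.0147, -0.0068, -1.0], [-0, 0, 2.1, -0.0392, -0.0133, -0.0068, -1.0]]
[[0, 0, 4, -0.0168, -0.0133, 0, -1.0], [0, 0, 4, -0.0177, -0.0121, 0, -1.0], [0, 0, 4, -0.0185, -0.0108, 0, -1.0], [0, 0, 4, -0.0192, -0.0095, 0, -1.0], [0, 0, 4, -0.0198, -0.0081, 0, -1.0], [0, 0, 4, -0.0203, -0.0067, 0, -1.0], [0, 0, 4, -0.0207, -0.0053, 0, -1.0], [0, 0, 4, -0.0211, -0.0038, 0, -1.0]]
((0.5211721658706665, -0.020623743534088135), (0.22482602298259735, 0.4207601547241211), 21.02476692199707)
[0.867 0.6  ] [   0   75  128   97 9604] [0.249 0.191]
[ 0.862 -0.63 ] [ 471   92  142   94 9694] [0.221 0.347]
[0.857 0.2
[... 280 characters left out ...]
[0.045 0.051]
[ 0.728 -0.19 ] [358 170  32  32 571] [0.077 0.078]
[ 0.521 -0.021] [ 225  223  174  110 9914] [0.225 0.421]
[ 0.507 -0.37 ] [414 232  59  82 741] [0.146 0.201]
[ 0.566 -0.37 ] [430 239  26  24 294] [0.061 0.058]
[0.513 0.44 ] [107 252  32  24 616] [0.057 0.058]
[ 0.506 -0.372] [429 262  31  23 333] [0.076 0.055]
[ 0.45  -0.372] [426 283  37  25 348] [0.089 0.058]
[ 0.468 -0.513] [493 284  14  10 112] [0.023 0.033]
[0.361 0.435] [107 290  38  73 531] [0.197 0.033]
[ 0.349 -0.378] [441 328  16  16 145] [0.03  0.024]
[ 0.345 -0.48 ] [479 330  23  20 270] [0.032 0.041]
[ 0.057 -0.001] [ 248  427   95   53 4739] [0.122 0.232]
[ 0.076 -0.672] [ 519  448  121   32 3570] [0.072 0.27 ]
```

Call:
send_rows(
  steps=[
    [0, 0, 2.1, -0.031, -0.0275, -0.0067, -1],
    [0, 0, 2.1, -0.032, -0.0265, -0.0067, -1],
    [0, 0, 2.1, -0.033, -0.025, -0.0067, -1],
    [0, 0, 2.1, -0.034, -0.024, -0.0067, -1],
    [0, 0, 2.1, -0.0345, -0.0225, -0.0067, -1],
    [0, 0, 2.1, -0.0355, -0.0215, -0.0067, -1],
    [0, 0, 2.1, -0.036, -0.02, -0.0067, -1],
    [0, 0, 2.1, -0.037, -0.019, -0.0067, -1],
    [0, 0, 2.1, -0.0375, -0.0175, -0.0067, -1],
    [0, 0, 2.1, -0.038, -0.016, -0.0067, -1],
  ],
)

```text
time: 1.15
ee_pos: [0.4109, 0.2111, 0.3042]
eef_rot: [0.352, 0.936, -0.003, -0.002]
ft_force: [1.0, 0.6, 0.4]
width: 0.0867
```

Run:
```python
from h import *
s,p,R=tool();print(s["time"],p,yawy(R),s["joint_positions"].round(2))
plan([.47,0.02,.30],17,10,-1)
```

```text
1.15 [0.41090498 0.21105696 0.30416782] 48.738738682303655 [-0.84 -0.07  0.25  1.77  0.02  1.44  0.26]
[[-0, 0, 3.2, -0.017, -0.0105, 0.0005, -1.0], [-0, 0, 3.2, -0.0176, -0.0095, 0.0005, -1.0], [-0, 0, 3.2, -0.0181, -0.0085, 0.0005, -1.0], [-0, 0, 3.2, -0.0185, -0.0075, 0.0004, -1.0], [-0, 0, 3.2, -0.0189, -0.0065, 0.0004, -1.0], [-0, 0, 3.2, -0.0193, -0.0054, 0.0004, -1.0], [-0, 0, 3.2, -0.0195, -0.0043, 0.0004, -1.0], [-0, 0, 3.2, -0.0197, -0.0032, 0.0004, -1.0], [-0, 0, 3.2, -0.0199, -0.0021, 0.0004, -1.0], [-0, 0, 3.2, -0.02, -0.001, 0.0004, -1.0]]
```

Call:
send_rows(
  steps=[
    [0, 0, 3.2, -0.017, -0.0105, 0.0005, -1],
    [0, 0, 3.2, -0.0175, -0.0095, 0.0005, -1],
    [0, 0, 3.2, -0.018, -0.0085, 0.0005, -1],
    [0, 0, 3.2, -0.0185, -0.0075, 0.0005, -1],
    [0, 0, 3.2, -0.019, -0.0065, 0.0005, -1],
    [0, 0, 3.2, -0.0195, -0.0055, 0.0005, -1],
    [0, 0, 3.2, -0.0195, -0.0045, 0.0005, -1],
    [0, 0, 3.2, -0.0195, -0.003, 0.0005, -1],
    [0, 0, 3.2, -0.02, -0.002, 0.0005, -1],
    [0, 0, 3.2, -0.02, -0.001, 0.0005, -1],
  ],
)

```text
time: 2.15
ee_pos: [0.4697, 0.0038, 0.299]
eef_rot: [0.614, 0.789, -0.004, -0.001]
ft_force: [0.8, 0.1, -0.7]
width: 0.0871
```

Run:
```python
from h import *
snap("wrist","1")
s,p,R=tool();print(s["time"],p,yawy(R),s["joint_positions"].round(2),s["joint_vel"].round(3))
plan([.48,-.16,.30],17,10,-1)
```

```text
2.2 [4.70222314e-01 2.10022062e-05 2.98982119e-01] 13.746119449734557 [-0.61 -0.07  0.49  1.77  0.04  1.43  0.11] [-0.016 -0.014 -0.02   0.008  0.006  0.006  0.019]
[[-0, 0, -0.3, -0.0158, -0.0029, -0, -1.0], [-0, 0, -0.3, -0.0158, -0.0029, -0, -1.0], [-0, 0, -0.3, -0.0157, -0.003, -0, -1.0], [-0, 0, -0.3, -0.0157, -0.0031, -0, -1.0], [-0, 0, -0.3, -0.0157, -0.0032, -0.0001, -1.0], [-0, 0, -0.3, -0.0157, -0.0033, -0.0001, -1.0], [-0, 0, -0.3, -0.0157, -0.0034, -0.0001, -1.0], [-0, 0, -0.3, -0.0157, -0.0035, -0.0001, -1.0], [-0, 0, -0.3, -0.0156, -0.0036, -0.0001, -1.0], [-0, 0, -0.3, -0.0156, -0.0037, -0.0001, -1.0]]
```

View pics/wrist1.png

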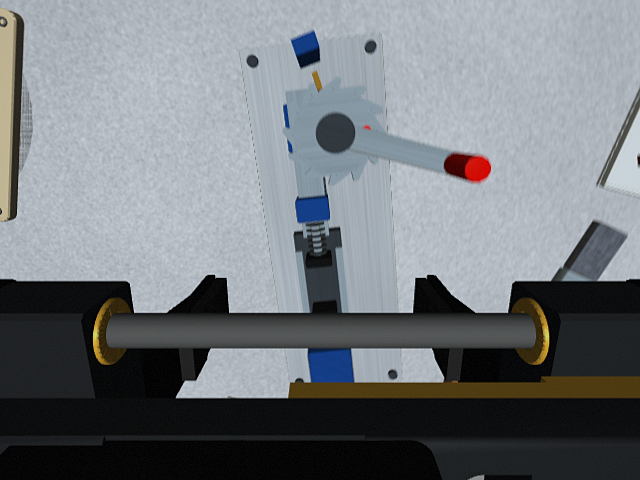

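Wrist view 1 shows the hub at (335,133), the grip top at (477,168), the foot near (318,255) and the back pad at (322,305). I'll take a second view further along -y.

Call:
send_rows(
  steps=[
    [0, 0, 0, -0.016, -0.002, 0, -1],
    [0, 0, 0, -0.016, -0.002, 0, -1],
    [0, 0, 0, -0.016, -0.002, 0, -1],
    [0, 0, 0, -0.016, -0.002, 0, -1],
    [0, 0, 0, -0.016, -0.002, 0, -1],
    [0, 0, 0, -0.016, -0.002, 0, -1],
    [0, 0, 0, -0.016, -0.002, 0, -1],
    [0, 0, 0, -0.01, -0.002, 0, -1],
    [0, 0, 0, 0, 0, 0, -1],
    [0, 0, 0, 0, 0, 0, -1],
  ],
)

```text
time: 3.2
ee_pos: [0.4838, -0.1357, 0.2993]
eef_rot: [0.626, 0.779, -0.005, -0.0]
ft_force: [0.1, -0.4, -1.1]
width: 0.0868
```

Run:
```python
from h import *
snap("wrist","2")
s,p,R=tool();print(s["time"],p,yawy(R),s["joint_vel"].round(3))
```

```text
3.25 [ 0.48380491 -0.13568526  0.29929518] 12.438245119234864 [-0.008 -0.004 -0.006  0.002  0.     0.     0.002]
```

View pics/wrist2.png

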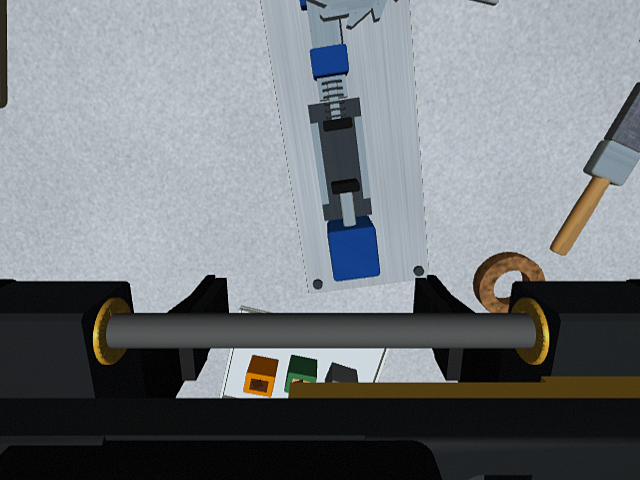

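View 2 shows the seat between the dark foot (338,125) and back pad (345,187), with end-block top around (355,250) and plate bolts at (317,284) and (419,271). Now I'll measure.

Run:
```python
from h import *
def dark(tag,u,v,r=9):
    p,d,K,T=load("wrist",tag); X=cloud(d,K,T); g=cv2.cvtColor(p,cv2.COLOR_BGR2GRAY)
    w=np.zeros_like(g,bool); w[v-r:v+r+1,u-r:u+r+1]=1
    m=w&(g<100); uv=np.argwhere(m)[:,::-1].mean(0); z=np.median(X[m][:,2]); return uv,z,cast(uv,z,K,T)[0],m.sum()
B={}
for tag,u,v in(("1",252,61),("1",370,47),("2",317,284),("2",419,271)):
    r=dark(tag,u,v); B[(tag,u)]=r[2]; print(tag,np.round(r[0],1),np.round(r[1],4),np.round(r[2],4),r[3])
b=list(B.values()); c=np.mean(b,0); yv=(b[0]+b[1]-b[2]-b[3])[:2]; print("centre",c,"yaw",np.degrees(np.arctan2(-yv[0],yv[1])),"len",np.linalg.norm(yv)/2,"w",np.linalg.norm(b[0]-b[1]),np.linalg.norm(b[2]-b[3]),
 "xaxis yaw",[np.degrees(np.arctan2(*(q[::-1]))) for q in ((b[1]-b[0])[:2],(b[3]-b[2])[:2])])
# colored tops
for tag in "12":
    p,d,K,T=load("wrist",tag); X=cloud(d,K,T); H=hsv(p)
    for nme,m in(("blue",cv2.inRange(H,(105,150,60),(125,255,255))>0),("red",((H[...,0]<6)|(H[...,0]>175))&(H[...,1]>180)&(H[...,2]>90))):
        for mm,s,cc in blobs(m,80):
            z=X[mm][:,2]; zt=np.percentile(z,95); t=mm&(X[...,2]>zt-.004)
            if t.sum()<30: continue
            r=cv2.minAreaRect(X[t][:,:2].astype(np.float32))
            print(tag,nme,s,np.round(cc),"ztop",round(float(zt),4),"rect",np.round(r[0],4),np.round(r[1],4),round(r[2],1),"n",t.sum())
```

```text
1 [252.1  60.7] 0.0174 [0.3628 0.1286 0.0174] 113
1 [370.   46.5] 0.0174 [0.4782 0.1716 0.0174] 110
2 [317.1 283.8] 0.0173 [ 0.5002 -0.2381  0.0173] 81
2 [419.6 273.4] 0.0181 [ 0.6181 -0.1976  0.0181] 132
centre [ 0.48985249 -0.03389483  0.01754874] yaw 20.650048451840206 len 0.3931952568512276 w 0.12320228451799749 0.12465706729379929 xaxis yaw [np.float64(20.4389489055123), np.float64(18.97651984669257)]
1 blue [291  32  28  25 423] [305.  44.] ztop 0.0819 rect [0.418  0.1461] [0.0215 0.0123] 33.7 n 377
1 blue [295 196  35  26 761] [312. 209.] ztop 0.0687 rect [0.4505 0.0294] [0.0337 0.0841] 18.8 n 752
1 blue [ 308  349   46   33 1403] [330. 365.] ztop 0.0738 rect [ 0.4827 -0.0613] [0.0483 0.2752] 20.9 n 1315
1 red [465 156  26  25 513] [477. 168.] ztop 0.1439 rect [0.5209 0.073 ] [0.1346 0.0187] 6.5 n 512
2 blue [ 310   44   39   33 1003] [329.  60.] ztop 0.0689 rect [ 0.4696 -0.0233] [0.0333 0.0756] 20.9 n 1000
2 blue [ 328  216   52   65 2601] [353. 250.] ztop 0.0737 rect [ 0.5097 -0.1297] [0.0489 0.1515] 20.6 n 2278
```

Run:
```python
from h import *
p,d,K,T=load("wrist","2"); 
cv2.imwrite("pics/crop2.png",cv2.resize(p[30:290,260:440],None,fx=3,fy=2.3,interpolation=cv2.INTER_CUBIC)[:600])
c=p[20:290,270:430]; cv2.imwrite("pics/crop2.png",cv2.resize(c,None,fx=2.2,fy=2.2,interpolation=cv2.INTER_CUBIC))
X=cloud(d,K,T)
cen=np.array([.48985,-.0339]);y=np.radians(20.65);A=np.array([[np.cos(y),np.sin(y)],[-np.sin(y),np.cos(y)]])
L=(X[...,:2]-cen)@A.T
for v in (110,120,125,130,140,150,160,170,180,185,190,200,215,225,240):
    u=np.arange(300,390,4); print(v," ".join(f"{int(round(L[v,k,0]*1000))},{int(round(L[v,k,1]*1000))},{int(round(X[v,k,2]*1000))}" for k in u[::1]))
```

```text
110 -52,7,11 -47,7,12 -42,5,30 -38,4,29 -34,4,31 -30,3,31 -26,2,31 -22,0,59 -18,0,60 -15,-1,59 -10,-1,48 -5,-1,30 -1,-1,30 3,-2,31 7,-2,31 11,-3,31 17,-3,12 22,-3,11 26,-4,12 30,-5,13 34,-5,14 39,-6,11 43,-7,11
120 -53,-3,12 -49,-4,12 -44,-4,13 -40,-6,30 -36,-6,30 -31,-7,31 -27,-7,31 -24,-9,68 -20,-10,69 -16,-10,69 -12,-11,69 -9,-11,69 -5,-12,69 2,-12,31 6,-12,34 10,-13,37 16,-13,13 -30,-21,444 25,-14,14 29,-15,11 34,-16,12 38,-16,13 42,-17,14
125 -54,-8,12 -50,-9,11 -45,-10,12 -40,-11,36 -36,-11,35 -32,-12,30 -28,-13,69 -24,-14,67 -21,-14,68 -17,-15,68 -13,-15,68 -9,-16,68 -5,-17,70 1,-17,31 5,-17,37 9,-18,36 16,-18,13 20,-19,13 24,-20,14 29,-20,12 33,-21,12 37,-22,12 42,-22,12
130 -55,-14,12 -50,-14,13 -46,-15,12 -41,-16,35 -37,-16,34 -33,-17,30 -29,-18,67 -25,-18,67 -21,-19,67 -16,-19,30 -12,-20,30 -8,-20,31 -4,-21,32 1,-22,31 4,-22,37 9,-23,35 15,-24,13 19,-24,12 24,-25,13 28,-26,12 33,-26,12 37,-27,13 41,-27,12
140 -56,-24,13 -52,-25,13 -48,-25,12 -43,-26,12 -38,-26,36 -34,-27,29 -30,-28,30 -26,-28,30 -22,-29,31 -17,-29,31 -13,-30,30 -9,-31,30 -5,-31,30 -1,-32,30 3,-32,33 7,-33,
[... 1894 characters left out ...]
10,30 -28,-110,31 -24,-111,30 -20,-106,56 -16,-106,58 -12,-107,57 -6,-113,30 -2,-114,31 3,-115,31 9,-119,12 14,-120,12 18,-121,13 23,-122,11 28,-122,12 32,-123,12
225 -72,-120,11 -67,-121,11 -62,-121,13 -58,-123,10 -53,-123,12 -48,-123,14 -44,-124,12 -39,-119,35 -34,-118,43 -30,-118,45 -25,-118,48 -21,-117,54 -17,-117,58 -13,-118,56 -9,-118,57 -5,-118,60 -1,-118,60 3,-118,64 7,-119,62 17,-133,13 22,-133,13 26,-134,14 31,-135,12
240 -75,-138,13 -70,-139,12 -65,-139,13 -61,-140,12 -56,-141,11 -51,-141,13 -46,-142,13 -40,-127,70 -36,-126,74 -32,-127,74 -28,-128,72 -24,-128,73 -20,-129,73 -16,-130,72 -11,-130,72 -7,-130,73 -3,-131,72 1,-132,72 5,-133,72 9,-134,68 20,-152,13 25,-152,13 29,-153,12
```

View pics/crop2.png

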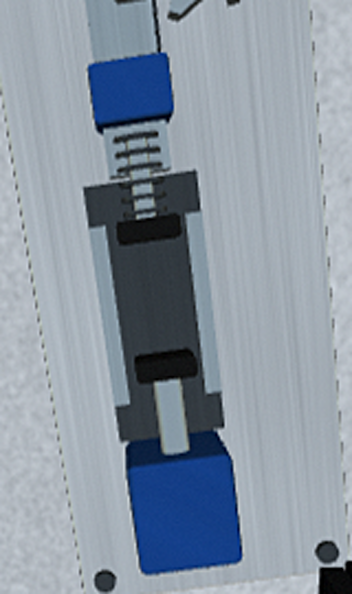

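Run:
```python
from h import *
cen=np.array([.48985,-.0339]);y=np.radians(20.65);A=np.array([[np.cos(y),np.sin(y)],[-np.sin(y),np.cos(y)]])
p,d,K,T=load("wrist","2"); g=cv2.cvtColor(p,cv2.COLOR_BGR2GRAY).astype(int)
print(g[150,310:372])
pts=[]
for v in range(135,176,4):
    dark=np.where((g[v,316:366]<100))[0]+316
    a,b=dark.min()-.5,dark.max()+.5
    P=cast([[a,v],[b,v]],.033,K,T)[:,:2]; pts.append(P); l=(P-cen)@A.T*1000
    print(v,a,b,l.round(1).tolist(),"mid",l.mean(0).round(1))
P=np.array(pts)
for k in(0,1,None):
    q=P[:,k] if k is not None else P.mean(1)
    vx,vy,x0,y0=cv2.fitLine(q.astype(np.float32),cv2.DIST_HUBER,0,1e-4,1e-4).ravel(); print("yaw",np.degrees(np.arctan2(-vx*np.sign(vy),abs(vy))))
# hub from view 1: dark circle; grip top
p,d,K,T=load("wrist","1"); g=cv2.cvtColor(p,cv2.COLOR_BGR2GRAY); X=cloud(d,K,T)
w=np.zeros_like(g,bool); w[108:158,310:362]=1
m=[b for b in blobs(w&(g<75),200)][0]; z=np.median(X[m[0]][:,2]); hub=cast(m[2],z,K,T)[0]; print("hub",m[2],m[1],z,hub)
H=hsv(p); red=((H[...,0]<6)|(H[...,0]>175))&(H[...,1]>180)
r2=red&(H[...,2]>200); b=max(blobs(r2,50),key=lambda b:b[1][4]); (c,rad)=cv2.minEnclosingCircle(np.argwhere(b[0])[:,::-1].astype(np.float32)); z=np.median(X[b[0]][:,2]); gr=cast(c,z,K,T)[0]
print("grip",c,rad,b[1],z,gr, "r",np.linalg.norm((gr-hub)[:2]),"ang",np.degrees(np.arctan2(*(gr-hub)[1::-1])), "local hub",(hub[:2]-cen)@A.T)
# top cam of grip top at z .142
p,d,K,T=load("top","0");print("top grip",cast([263.5,236.5],.142,K,T), "hub",cast([265,287],z,K,T))
p,d,K,T=load("side","0");H=hsv(p);r=((H[...,0]<6)|(H[...,0]>175))&(H[...,1]>150)
for b in blobs(r,15): print("side",b[1],b[2])
```

```text
[175 178 181 186 147 146 150 147 146 148 156 117  52  54  55  58  56  58
  58  57  57  56  56  55  53  52  55  55  54  57  55  55  55  53  57  56
  58  57  58  55  56  54  55  57  55  55  54  39 155 154 151 145 148 149
 146 156 175 174 171 170 163 168]
135 319.5 355.5 [[-34.1, -21.8], [3.5, -27.2]] mid [-15.3 -24.5]
139 319.5 356.5 [[-34.6, -25.8], [4.1, -31.4]] mid [-15.3 -28.6]
143 320.5 356.5 [[-34.2, -30.1], [3.6, -35.5]] mid [-15.3 -32.8]
147 320.5 357.5 [[-34.8, -34.1], [4.2, -39.8]] mid [-15.3 -36.9]
151 321.5 357.5 [[-34.3, -38.4], [3.7, -43.9]] mid [-15.3 -41.1]
155 322.5 358.5 [[-33.8, -42.7], [4.3, -48.2]] mid [-14.8 -45.4]
159 322.5 358.5 [[-34.4, -46.8], [3.8, -52.3]] mid [-15.3 -49.6]
163 323.5 359.5 [[-34.0, -51.2], [4.3, -56.7]] mid [-14.8 -53.9]
167 323.5 359.5 [[-34.6, -55.4], [3.9, -60.9]] mid [-15.4 -58.1]
171 324.5 360.5 [[-34.1, -59.7], [4.4, -65.3]] mid [-14.8 -62.5]
175 324.5 360.5 [[-34.7, -64.0], [3.9, -69.5]] mid [-15.4 -66.8]
yaw 20.400417
yaw 21.419443
yaw 20.900593
hub [335.02686818 132.70864819] [ 316  114   39   39 1191] 0.09157348068766669 [0.46299569 0.07904073 0.09157348]
grip (477.5, 169.0) 12.855060577392578 [465 158  26  23 444] 0.14260522858212552 [0.577722   0.07935308 0.14260523] r 0.11472673934052081 ang 0.15598984674789945 local hub [0.01470052 0.11515493]
top grip [[0.57594392 0.07806888 0.142     ]] hub [[0.46100508 0.07112309 0.14260523]]
side [181 199  27  18 207] [193.29468599 207.73913043]
side [310 206   7  21 121] [312.52892562 215.94214876]
```

Run:
```python
from h import *
plan([.455,-.40,.26],0,10,-1)
```

```text
[[-0, 0, 1.2, -0.0252, -0.0085, 0.0042, -1.0], [-0, 0, 1.2, -0.0253, -0.0079, 0.0041, -1.0], [-0, 0, 1.2, -0.0255, -0.0074, 0.0041, -1.0], [-0, 0, 1.2, -0.0257, -0.0068, 0.0041, -1.0], [-0, 0, 1.2, -0.0258, -0.0063, 0.0041, -1.0], [-0, 0, 1.2, -0.026, -0.0057, 0.004, -1.0], [-0, 0, 1.2, -0.0261, -0.0052, 0.004, -1.0], [-0, 0, 1.2, -0.0262, -0.0046, 0.004, -1.0], [-0, 0, 1.2, -0.0263, -0.004, 0.004, -1.0], [-0, 0, 1.2, -0.0264, -0.0035, 0.004, -1.0]]
```

Call:
send_rows(
  steps=[
    [0, 0, 1.4, -0.028, -0.0095, 0.0045, -1],
    [0, 0, 1.4, -0.028, -0.009, 0.0045, -1],
    [0, 0, 1.4, -0.0285, -0.008, 0.0045, -1],
    [0, 0, 1.4, -0.0285, -0.0075, 0.0045, -1],
    [0, 0, 1.4, -0.0285, -0.007, 0.0045, -1],
    [0, 0, 1.4, -0.029, -0.006, 0.0045, -1],
    [0, 0, 1.4, -0.029, -0.0055, 0.0045, -1],
    [0, 0, 1.4, -0.029, -0.005, 0.0045, -1],
    [0, 0, 1.2, -0.029, -0.004, 0.004, -1],
    [0, 0, 0, 0, 0, 0, -1],
  ],
)

```text
time: 4.25
ee_pos: [0.4586, -0.3978, 0.2584]
eef_rot: [0.703, 0.711, -0.003, -0.001]
ft_force: [-0.3, -1.4, -0.3]
width: 0.0867
```

Run:
```python
from h import *
snap("wrist","3")
s,p,R=tool();print(s["time"],p,yawy(R),s["joint_vel"].round(3),R.round(3)[:,2])
```

```text
4.3 [ 0.45957197 -0.39592767  0.2585071 ] 0.7375790521363594 [-0.042 -0.028 -0.026  0.012  0.007  0.003 -0.016] [-0.004 -0.002 -1.   ]
```

View pics/wrist3.png

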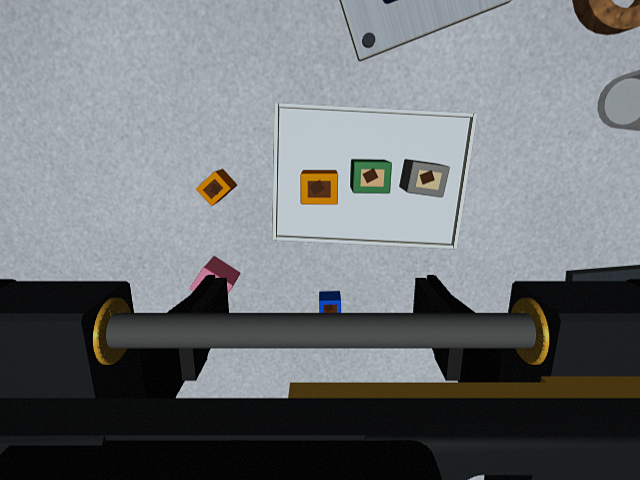

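View 3 shows the amber top at (319,188), green at (371,177) and grey at (428,178). The amber block's long side appears to run along world x, so its pinch faces point to ±y, clear of its neighbours.

Run:
```python
from h import *
p,d,K,T=load("wrist","3"); X=cloud(d,K,T); H=hsv(p)
m=cv2.inRange(H,(8,120,100),(28,255,255))>0
m=cv2.morphologyEx(m.astype(np.uint8),cv2.MORPH_CLOSE,np.ones((3,3)))>0
for mm,s,c in blobs(m,100):
    if s[1]>260: continue
    full=np.zeros(m.shape,np.uint8); cn,_=cv2.findContours(mm.astype(np.uint8),0,2); cv2.drawContours(full,cn,-1,1,-1)
    z=np.median(X[full>0][:,2]); 
    t=(full>0)
    print(s,c,"z",z, H[t][:, :].mean(0).round(), "V rows",[int(H[v,int(c[0])-12,2]) for v in range(s[1],s[1]+s[3])])
    uv=np.argwhere(t)[:,::-1]; P=cast(uv,z,K,T)[:,:2].astype(np.float32); print(cv2.minAreaRect(P))
pt,dt,Kt,Tt=load("top","0"); Ht=hsv(pt); m=cv2.inRange(Ht,(8,100,80),(28,255,255)); m[:280]=0;m[310:]=0
cn,_=cv2.findContours(m,0,2); cn=max(cn,key=cv2.contourArea); f=np.zeros_like(m); cv2.drawContours(f,[cn],-1,1,-1); print("top",cv2.boundingRect(cn)); print(cv2.minAreaRect(cast(np.argwhere(f)[:,::-1],.044,Kt,Tt)[:,:2].astype(np.float32)))
cv2.imwrite("pics/crop3.png",cv2.resize(p[140:220,280:460],None,fx=4,fy=4,interpolation=cv2.INTER_NEAREST))
# green,grey heights, tray rim
print([np.round(X[188,u,:],3).tolist() for u in (305,319,333,345)])
print(read_state()["joint_positions"].round(2))
```

```text
[589   0  51  29 883] [614.61947905  13.93091733] z 0.02284869700714176 [ 15. 145. 114.] V rows [119, 123, 122, 123, 119, 119, 122, 125, 130, 134, 133, 128, 120, 119, 117, 120, 121, 123, 120, 119, 115, 110, 78, 38, 33, 34, 36, 35, 34]
((0.7196407914161682, -0.21724051237106323), (0.02012489177286625, 0.05144758149981499), 81.849365234375)
[196 171  35  35 450] [213.08       187.94444444] z 0.03141623219677597 [ 16. 224. 150.] V rows [185, 184, 177, 178, 177, 177, 182, 189, 187, 182, 183, 163, 147, 195, 196, 193, 193, 193, 197, 195, 196, 194, 195, 187, 164, 174, 184, 184, 185, 186, 186, 181, 180, 182, 183]
((0.3508417010307312, -0.3772224485874176), (0.027483811601996422, 0.022702213376760483), 40.87825393676758)
[300 170  38  34 802] [319.01870324 187.62967581] z 0.04480639375945464 [ 16. 225. 150.] V rows [87, 76, 74, 127, 197, 195, 191, 191, 191, 195, 190, 163, 153, 157, 160, 165, 167, 162, 164, 164, 164, 164, 163, 166, 163, 165, 167, 177, 194, 196, 194, 192, 193, 176]
((0.45581239461898804, -0.37269771099090576), (0.035365961492061615, 0.03147096186876297), 0.6568272113800049)
top (444, 286, 13, 14)
((0.45596766471862793, -0.3753703236579895), (0.03187640756368637, 0.029542332515120506), 1.0860109329223633)
[[0.443, -0.374, 0.046], [0.456, -0.374, 0.045], [0.47, -0.374, 0.044], [0.484, -0.379, 0.004]]
[-0.03  0.36  0.86  1.52 -0.27  1.39  0.86]
```

View pics/crop3.png

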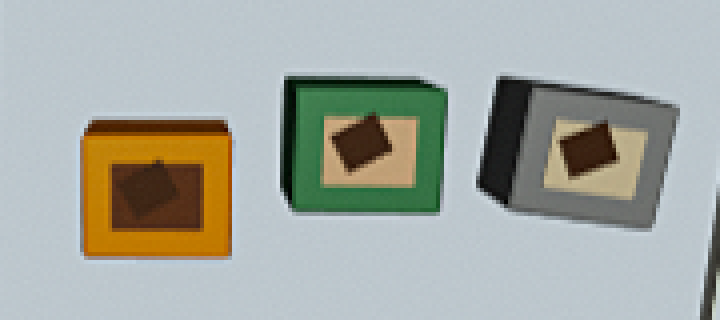

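Run:
```python
from h import *
plan([.4558,-.3743,.13],90.7,12,-1)
```

```text
[[-0, -0, -7.5, 0.0018, -0.0002, 0.0107, -1.0], [-0, -0, -7.5, 0.0018, -0, 0.0107, -1.0], [-0, -0, -7.5, 0.0018, 0.0002, 0.0107, -1.0], [-0, -0, -7.5, 0.0018, 0.0005, 0.0107, -1.0], [-0, -0, -7.5, 0.0017, 0.0007, 0.0107, -1.0], [-0, -0, -7.5, 0.0016, 0.0009, 0.0107, -1.0], [-0, -0, -7.5, 0.0015, 0.0011, 0.0107, -1.0], [-0, -0, -7.5, 0.0013, 0.0013, 0.0107, -1.0], [-0, -0, -7.5, 0.0012, 0.0014, 0.0107, -1.0], [-0, -0, -7.5, 0.001, 0.0016, 0.0107, -1.0], [-0, -0, -7.5, 0.0007, 0.0017, 0.0107, -1.0], [-0, -0, -7.5, 0.0005, 0.0018, 0.0107, -1.0]]
```

Call:
send_rows(
  steps=[
    [0, 0, -8.5, 0.002, 0, 0.012, -0.4],
    [0, 0, -8.5, 0.002, 0, 0.012, -0.4],
    [0, 0, -8.5, 0.002, 0.0005, 0.012, -0.4],
    [0, 0, -8.5, 0.002, 0.001, 0.012, -0.4],
    [0, 0, -8.5, 0.002, 0.001, 0.012, -0.4],
    [0, 0, -8.5, 0.0015, 0.001, 0.012, -0.4],
    [0, 0, -8.5, 0.0015, 0.0015, 0.012, -0.4],
    [0, 0, -8.5, 0.001, 0.0015, 0.012, -0.4],
    [0, 0, -8.5, 0.001, 0.0015, 0.012, -0.4],
    [0, 0, -8.5, 0.001, 0.002, 0.012, -0.4],
  ],
)

```text
time: 5.3
ee_pos: [0.4683, -0.3572, 0.1368]
eef_rot: [0.025, 1.0, 0.002, 0.001]
ft_force: [-0.7, 0.0, -0.7]
width: 0.061
```

Run:
```python
from h import *
snap("wrist","4")
s,p,R=tool();print(s["time"],p,yawy(R),s["joint_positions"].round(2),R.round(3)[:,2],s["width"])
plan([.4558,-.3743,.08],90.7,6,-.4)
```

```text
5.35 [ 0.46781281 -0.35597989  0.13483669] 87.66607834915139 [ 0.13  0.36  0.54  1.71 -0.21  1.13  2.27] [ 0.001  0.005 -1.   ] 0.06109819469028764
[[0.1, 0, -0.5, 0.0019, -0.0032, 0.0091, -0.4], [0.1, 0, -0.5, 0.0019, -0.0032, 0.0091, -0.4], [0.1, 0, -0.5, 0.0019, -0.0031, 0.0091, -0.4], [0.1, 0, -0.5, 0.002, -0.0031, 0.0091, -0.4], [0.1, 0, -0.5, 0.002, -0.0031, 0.0091, -0.4], [0.1, 0, -0.5, 0.002, -0.0031, 0.0091, -0.4]]
```

View pics/wrist4.png

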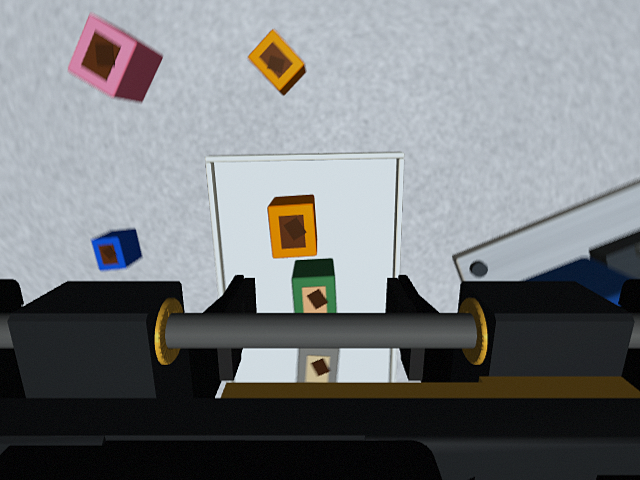

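View 4 shows the amber top at (292,231), with the green block just below it at (314,285). I'll re-measure the block from this second place.

Run:
```python
from h import *
p,d,K,T=load("wrist","4"); H=hsv(p)
m=(cv2.inRange(H,(8,120,100),(28,255,255))>0); m[:190]=0; m[270:]=0
# bright side only: top face border has V>150
cn,_=cv2.findContours(((m)&(H[...,2]>140)).astype(np.uint8),0,2); c=max(cn,key=cv2.contourArea)
f=np.zeros(m.shape,np.uint8); cv2.drawContours(f,[c],-1,1,-1)
uv=np.argwhere(f)[:,::-1]; print(cv2.boundingRect(c))
P=cast(uv,.0445,K,T)[:,:2]; print(cv2.minAreaRect(P.astype(np.float32)), np.median(cloud(d,K,T)[f>0],0))
print(read_state()["ee_pos"])
```

```text
(268, 203, 49, 55)
((0.45532354712486267, -0.37482988834381104), (0.035171180963516235, 0.02934456430375576), 1.1170154809951782) [ 0.45470709 -0.37463064  0.04478804]
[ 0.46781281 -0.35597989  0.13483669]
```

Call:
send_rows(
  steps=[
    [0.1, 0, -0.6, 0.003, -0.004, 0.009, -0.4],
    [0.1, 0, -0.6, 0.003, -0.004, 0.009, -0.4],
    [0.1, 0, -0.6, 0.003, -0.004, 0.009, -0.4],
    [0, 0, -0.6, 0.002, -0.003, 0.009, -0.4],
    [0, 0, -0.4, 0.001, -0.002, 0.008, -0.4],
    [0, 0, 0, 0, 0, 0.006, -0.4],
    [0, 0, 0, 0, 0, 0, -0.4],
    [0, 0, 0, 0, 0, 0, -0.4],
    [0, 0, 0, 0, 0, 0, -0.4],
    [0, 0, 0, 0, 0, 0, -0.4],
  ],
)

```text
time: 6.35
ee_pos: [0.4583, -0.369, 0.083]
eef_rot: [-0.004, 1.0, 0.001, 0.001]
ft_force: [-0.0, -0.3, 0.3]
width: 0.061
```

Run:
```python
from h import *
s,p,R=tool();print(s["time"],p,yawy(R),s["joint_positions"].round(2),R.round(3)[:,2],s["width"])
plan([.4555,-.3745,.033],91,8,-.4)
```

```text
6.35 [ 0.45828116 -0.36898358  0.08304243] 90.45768256304791 [ 0.18  0.42  0.52  1.76 -0.24  1.02  2.37] [ 0.003  0.001 -1.   ] 0.060992860977738574
[[0, 0, -0.1, 0.0004, -0.0007, 0.0063, -0.4], [0, 0, -0.1, 0.0004, -0.0007, 0.0063, -0.4], [0, 0, -0.1, 0.0004, -0.0007, 0.0063, -0.4], [0, 0, -0.1, 0.0004, -0.0007, 0.0063, -0.4], [0, 0, -0.1, 0.0004, -0.0007, 0.0063, -0.4], [0, 0, -0.1, 0.0004, -0.0007, 0.0063, -0.4], [0, 0, -0.1, 0.0004, -0.0007, 0.0063, -0.4], [0, 0, -0.1, 0.0004, -0.0007, 0.0063, -0.4]]
```

Call:
send_rows(
  steps=[
    [0, 0, -0.2, 0.0015, -0.003, 0.004, -0.4],
    [0, 0, -0.2, 0.0015, -0.003, 0.006, -0.4],
    [0, 0, -0.1, 0, 0, 0.008, -0.4],
    [0, 0, 0, 0, 0, 0.008, -0.4],
    [0, 0, 0, 0, 0, 0.008, -0.4],
    [0, 0, 0, 0, 0, 0.008, -0.4],
    [0, 0, 0, 0, 0, 0.006, -0.4],
    [0, 0, 0, 0, 0, 0, -0.4],
    [0, 0, 0, 0, 0, 0, -0.4],
    [0, 0, 0, 0, 0, 0, -0.4],
  ],
)

```text
time: 7.35
ee_pos: [0.4551, -0.3752, 0.0303]
eef_rot: [-0.009, 1.0, 0.001, 0.001]
ft_force: [0.1, 0.7, -1.3]
width: 0.0609
```

Run:
```python
from h import *
s,p,R=tool();print(s["time"],p,yawy(R),s["joint_positions"].round(2),R.round(3)[:,2],s["width"],s["ft_force"])
```

```text
7.35 [ 0.45511983 -0.37523926  0.03025189] 91.00769774812608 [ 0.22  0.5   0.49  1.79 -0.29  0.93  2.42] [ 0.002  0.002 -1.   ] 0.06086433402571724 [ 0.07973098  0.71482745 -1.34871003]
```

Call:
send_rows(
  steps=[
    [0, 0, 0, 0, 0, -0.003, -0.4],
    [0, 0, 0, 0, 0, 0, 1],
    [0, 0, 0, 0, 0, 0, 1],
    [0, 0, 0, 0, 0, 0, 1],
    [0, 0, 0, 0, 0, 0, 1],
    [0, 0, 0, 0, 0, 0, 1],
    [0, 0, 0, 0, 0, 0, 1],
    [0, 0, 0, 0, 0, 0, 1],
    [0, 0, 0, 0, 0, 0, 1],
    [0, 0, 0, 0, 0, 0, 1],
  ],
  force=25,
)

```text
time: 8.35
ee_pos: [0.4559, -0.3757, 0.0349]
eef_rot: [-0.009, 1.0, 0.0, 0.002]
ft_force: [-0.2, 0.1, 1.0]
width: 0.0298
```

Run:
```python
from h import *
s,p,R=tool();print(s["time"],p,yawy(R),s["width"],s["ft_force"])
p2,G=plan([p[0],p[1],.13],91,5,1)
print()
plan([.4918,-.0823,.13],20.65,15,1,p2,G)
```

```text
8.35 [ 0.45589554 -0.37565794  0.03489347] 91.01139993174736 0.029801551687452292 [-0.1677296   0.1490838   1.04606145]
[[0, 0, 0, -0.0001, 0, -0.019, 1.0], [0, 0, 0, -0.0001, 0, -0.019, 1.0], [0, 0, 0, -0, 0, -0.019, 1.0], [0, 0, 0, -0, 0, -0.019, 1.0], [0, 0, 0, -0, 0, -0.019, 1.0]]

[[0, 0, 4.7, -0.0027, 0.0195, 0, 1.0], [0, 0, 4.7, -0.0011, 0.0197, 0, 1.0], [0, 0, 4.7, 0.0005, 0.0197, 0, 1.0], [0, 0, 4.7, 0.0021, 0.0196, 0, 1.0], [0, 0, 4.7, 0.0037, 0.0194, 0, 1.0], [0, 0, 4.7, 0.0053, 0.019, 0, 1.0], [0, 0, 4.7, 0.0068, 0.0185, 0, 1.0], [0, 0, 4.7, 0.0083, 0.0179, 0, 1.0], [0, 0, 4.7, 0.0097, 0.0171, 0, 1.0], [0, 0, 4.7, 0.0111, 0.0163, 0, 1.0], [0, 0, 4.7, 0.0124, 0.0153, 0, 1.0], [0, 0, 4.7, 0.0136, 0.0143, 0, 1.0], [0, 0, 4.7, 0.0147, 0.0131, 0, 1.0], [0, 0, 4.7, 0.0157, 0.0119, 0, 1.0], [0, 0, 4.7, 0.0167, 0.0105, 0, 1.0]]
```

Call:
send_rows(
  steps=[
    [0, 0, 0, 0, 0, -0.02, 1],
    [0, 0, 0, 0, 0, -0.02, 1],
    [0, 0, 0, 0, 0, -0.02, 1],
    [0, 0, 0, 0, 0, -0.02, 1],
    [0, 0, 0, 0, 0, -0.012, 1],
    [0, 0, 4.5, -0.0025, 0.019, 0, 1],
    [0, 0, 4.5, -0.001, 0.0195, 0, 1],
    [0, 0, 4.5, 0.0005, 0.0195, 0, 1],
    [0, 0, 4.5, 0.002, 0.0195, 0, 1],
    [0, 0, 4.5, 0.0035, 0.0195, 0, 1],
  ],
)

```text
time: 9.35
ee_pos: [0.4644, -0.278, 0.1282]
eef_rot: [0.196, 0.981, 0.001, -0.0]
ft_force: [0.5, 0.5, -0.4]
width: 0.0302
```

Run:
```python
from h import *
s,p,R=tool();print(s["time"],p,yawy(R),s["width"],s["ft_force"])
plan([.4918,-.0823,.135],20.65,10,1)
```

```text
9.35 [ 0.46437705 -0.27797545  0.12815289] 67.40356560111793 0.030209370599655776 [ 0.51065798  0.54792031 -0.40509999]
[[0, -0, 4.7, 0.005, 0.0191, -0.0007, 1.0], [0, -0, 4.7, 0.0065, 0.0186, -0.0007, 1.0], [0, -0, 4.7, 0.008, 0.0181, -0.0007, 1.0], [0, -0, 4.7, 0.0095, 0.0173, -0.0007, 1.0], [0, -0, 4.7, 0.0109, 0.0165, -0.0007, 1.0], [0, -0, 4.7, 0.0122, 0.0156, -0.0007, 1.0], [0, -0, 4.7, 0.0134, 0.0145, -0.0007, 1.0], [0, -0, 4.7, 0.0145, 0.0134, -0.0007, 1.0], [0, -0, 4.7, 0.0156, 0.0122, -0.0007, 1.0], [0, -0, 4.7, 0.0165, 0.0108, -0.0007, 1.0]]
```

Call:
send_rows(
  steps=[
    [0, 0, 4.7, 0.005, 0.019, -0.001, 1],
    [0, 0, 4.7, 0.0065, 0.0185, -0.001, 1],
    [0, 0, 4.7, 0.008, 0.018, -0.001, 1],
    [0, 0, 4.7, 0.0095, 0.0175, -0.001, 1],
    [0, 0, 4.7, 0.011, 0.0165, -0.001, 1],
    [0, 0, 4.7, 0.012, 0.0155, -0.001, 1],
    [0, 0, 4.7, 0.0135, 0.0145, -0.001, 1],
    [0, 0, 4.7, 0.0145, 0.0135, -0.001, 1],
    [0, 0, 4.7, 0.012, 0.01, -0.001, 1],
    [0, 0, 0, 0, 0, 0, 1],
  ],
)

```text
time: 10.35
ee_pos: [0.4902, -0.0957, 0.1348]
eef_rot: [0.549, 0.836, 0.0, -0.003]
ft_force: [0.2, 0.2, -0.7]
width: 0.0296
```

Run:
```python
from h import *
snap("wrist","5")
s,p,R=tool();print(s["time"],p,yawy(R),s["width"],s["ft_force"],s["joint_positions"].round(2))
plan([.4918,-.0823,.135],20.65,4,1)
```

```text
10.4 [ 0.48989266 -0.09698461  0.13473955] 23.51418986702384 0.02949667922802531 [-1.01789891 -0.74519407 -0.43573138] [-0.41  0.16  0.56  1.94 -0.1   1.08  0.6 ]
[[-0.1, -0.1, 0.7, 0.0032, 0.0019, -0.0001, 1.0], [-0.1, -0.1, 0.7, 0.0032, 0.0019, -0.0001, 1.0], [-0.1, -0.1, 0.7, 0.0032, 0.0018, -0.0001, 1.0], [-0.1, -0.1, 0.7, 0.0032, 0.0018, -0.0001, 1.0]]
```

View pics/wrist5.png

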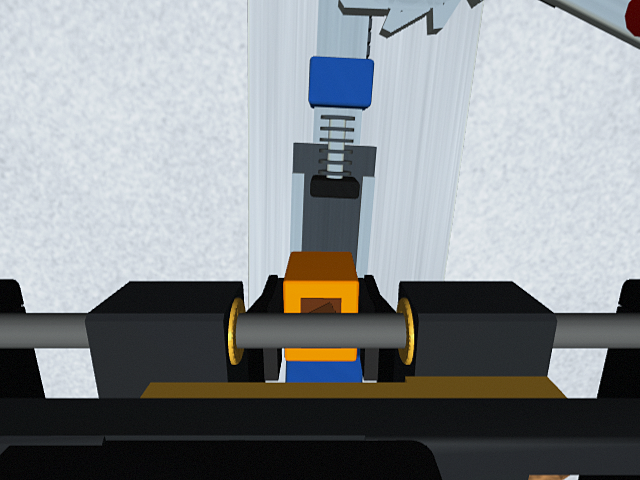

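View 5 shows the block held at (322,305), with the foot at (335,187) and the seat lips at about columns 303 and 361 ahead of it. I'll re-check the seat line from here.

Run:
```python
from h import *
cen=np.array([.48985,-.0339]);y=np.radians(20.65);A=np.array([[np.cos(y),np.sin(y)],[-np.sin(y),np.cos(y)]])
p,d,K,T=load("wrist","5"); g=cv2.cvtColor(p,cv2.COLOR_BGR2GRAY).astype(int)
M=[]
for v in range(204,249,6):
    k=np.where(g[v,290:372]<90)[0]+290; a,b=k.min()-.5,k.max()+.5
    P=cast([[a,v],[b,v]],.033,K,T)[:,:2]; l=(P-cen)@A.T*1000; M.append(P.mean(0)); print(v,a,b,l.round(1).tolist(),l.mean(0).round(1))
M=np.array(M); vx,vy,_,_=cv2.fitLine(M.astype(np.float32),cv2.DIST_HUBER,0,1e-4,1e-4).ravel(); print("yaw",np.degrees(np.arctan2(-vx*np.sign(vy),abs(vy))))
# plate edges yaw
X=cloud(d,K,T)
k=(g<45); k[:172]=0;k[202:]=0;k[:,:300]=0;k[:,372:]=0
b=max(blobs(k,50),key=lambda b:b[1][4]); print("foot",b[1]); z=np.percentile(X[b[0]][:,2],60); P=cast(np.argwhere(b[0])[:,::-1],.068,K,T)[:,:2]; l=(P-cen)@A.T; print(z,l.min(0),l.max(0))
# held block top corners
H=hsv(p); k=cv2.inRange(H,(8,150,150),(28,255,255))>0; k[:270]=0;k[370:]=0
cn,_=cv2.findContours(k.astype(np.uint8),0,2); pts=np.vstack(cn); bx=cv2.boundingRect(pts); print("block px",bx)
zt=.1347+.0131-0.004; P=cast(pts[:,0],zt,K,T)[:,:2]; s,tp,R=tool()
l=(P-tp[:2])@R[:2,:2]; print("block in tool x,y",l.min(0),l.max(0), np.median(X[k][:,2]))
```

```text
204 303.5 360.5 [[-34.2, -29.4], [3.7, -27.6]] [-15.3 -28.5]
210 302.5 359.5 [[-34.7, -33.5], [3.3, -31.6]] [-15.7 -32.6]
216 302.5 359.5 [[-34.6, -37.6], [3.7, -35.7]] [-15.5 -36.6]
222 302.5 358.5 [[-34.4, -41.7], [3.3, -39.9]] [-15.6 -40.8]
228 302.5 358.5 [[-34.3, -45.9], [3.6, -44.0]] [-15.3 -44.9]
234 301.5 357.5 [[-34.8, -50.1], [3.2, -48.2]] [-15.8 -49.2]
240 301.5 357.5 [[-34.7, -54.3], [3.5, -52.4]] [-15.6 -53.4]
246 301.5 356.5 [[-34.5, -58.6], [3.2, -56.7]] [-15.7 -57.7]
yaw 20.162783
foot [ 310  175   50   24 1007]
0.06835592902704679 [-0.02960391 -0.01875696] [-0.00176204 -0.0062836 ]
block px (228, 280, 186, 84)
block in tool x,y [-0.0173664  -0.03688617] [0.01933273 0.03890259] 0.14453319973784423
```

Call:
send_rows(
  steps=[
    [-0.1, -0.1, 0.9, 0.004, 0.002, 0, 1],
    [-0.1, -0.1, 0.9, 0.004, 0.002, 0, 1],
    [-0.1, -0.1, 0.8, 0.004, 0.002, 0.002, 1],
    [0, 0, 0.3, 0.002, 0.001, 0.006, 1],
    [0, 0, 0, 0, 0, 0.006, 1],
    [0, 0, 0, 0, 0, 0.006, 1],
    [0, 0, 0, 0, 0, 0.006, 1],
    [0, 0, 0, 0, 0, 0.004, 1],
    [0, 0, 0, 0, 0, 0, 1],
    [0, 0, 0, 0, 0, 0, 1],
  ],
)

```text
time: 11.4
ee_pos: [0.4896, -0.0841, 0.1008]
eef_rot: [0.571, 0.821, -0.001, 0.0]
ft_force: [0.9, 0.4, -0.2]
width: 0.0297
```

Run:
```python
from h import *
s,p,R=tool();print(s["time"],p,yawy(R),s["width"],s["ft_force"],R[:,2].round(4))
plan([.4917,-.0825,.070],20.6,6,1)
```

```text
11.4 [ 0.48955098 -0.08409092  0.10079751] 20.399154186871616 0.029743420433312476 [ 0.87108089  0.40468789 -0.22357346] [-1.0e-04 -1.5e-03 -1.0e+00]
[[-0, 0, -0, 0.0001, 0.0004, 0.0051, 1.0], [-0, 0, -0, 0.0001, 0.0004, 0.0051, 1.0], [-0, 0, -0, 0.0001, 0.0004, 0.0051, 1.0], [-0, 0, -0, 0.0001, 0.0004, 0.0051, 1.0], [-0, 0, -0, 0.0001, 0.0004, 0.0051, 1.0], [-0, 0, -0, 0.0001, 0.0004, 0.0051, 1.0]]
```

Call:
send_rows(
  steps=[
    [0, 0, 0, 0.0005, 0.0015, 0, 1],
    [0, 0, 0, 0.0005, 0.0015, 0, 1],
    [0, 0, 0, 0, 0, 0.006, 1],
    [0, 0, 0, 0, 0, 0.006, 1],
    [0, 0, 0, 0, 0, 0.006, 1],
    [0, 0, 0, 0, 0, 0.006, 1],
    [0, 0, 0, 0, 0, 0.004, 1],
    [0, 0, 0, 0, 0, 0.002, 1],
    [0, 0, 0, 0, 0, 0, 1],
    [0, 0, 0, 0, 0, 0, 1],
  ],
)

```text
time: 12.4
ee_pos: [0.4924, -0.082, 0.0682]
eef_rot: [0.571, 0.821, -0.001, 0.0]
ft_force: [-0.6, 1.0, -1.1]
width: 0.0298
```

Run:
```python
from h import *
snap("wrist","6")
s,p,R=tool();print(s["time"],p,yawy(R),s["width"],s["ft_force"],R[:,2].round(4), "err tool",(R.T@(np.array([.4917,-.0825,.0614])-p)).round(4))
```

```text
12.45 [ 0.49240201 -0.08202049  0.0682138 ] 20.402649962999284 0.02978423095958595 [ 0.27410469  0.45183812 -1.13655573] [ 1.0e-04 -1.6e-03 -1.0e+00] err tool [-0.0002 -0.0008  0.0068]
```

View pics/wrist6.png

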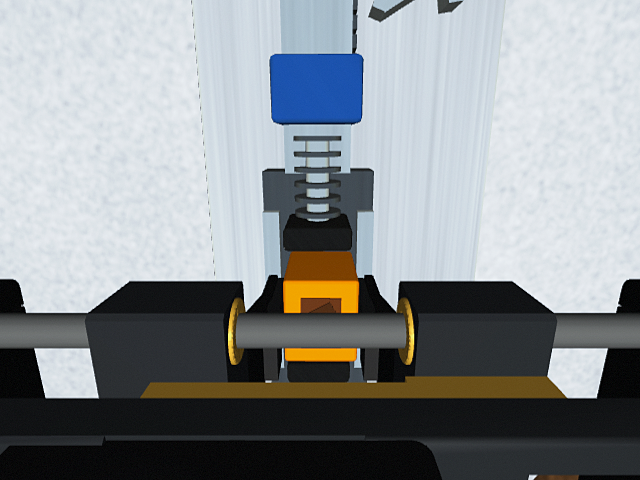

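View 6 shows the block (columns 284–357) between foot and back pad, 1 mm to the right of the foot's centre. I'll trim that and lower it.

Call:
send_rows(
  steps=[
    [0, 0, 0, 0, -0.001, 0, 1],
    [0, 0, 0, 0, -0.0005, 0.002, 1],
    [0, 0, 0, 0, 0, 0.002, 1],
    [0, 0, 0, 0, 0, 0.002, 1],
    [0, 0, 0, 0, 0, 0.001, 1],
    [0, 0, 0, 0, 0, 0, 1],
    [0, 0, 0, 0, 0, 0, 1],
    [0, 0, 0, 0, 0, 0, 1],
    [0, 0, 0, 0, 0, 0, 1],
    [0, 0, 0, 0, 0, 0, 1],
  ],
)

```text
time: 13.45
ee_pos: [0.4914, -0.0826, 0.0612]
eef_rot: [0.571, 0.821, -0.0, 0.001]
ft_force: [-0.7, 0.5, -1.9]
width: 0.0301
```

Run:
```python
from h import *
s,p,R=tool();print(s["time"],p,yawy(R),s["width"],s["ft_force"],R[:,2].round(4), "err tool",(R.T@(np.array([.4917,-.0825,.0614])-p)).round(4))
```

```text
13.45 [ 0.49136493 -0.08257103  0.06122963] 20.405833770535278 0.03009075939690587 [-0.68172295  0.49667542 -1.90432673] [ 0.0014 -0.0014 -1.    ] err tool [-0.0001  0.0003 -0.0002]
```

Call:
send_rows(
  steps=[
    [0, 0, 0, 0, 0, 0.001, 1],
    [0, 0, 0, 0, 0, 0, 1],
    [0, 0, 0, 0, 0, 0, 1],
    [0, 0, 0, 0, 0, 0.0005, 1],
    [0, 0, 0, 0, 0, 0, 1],
    [0, 0, 0, 0, 0, 0, 1],
    [0, 0, 0, 0, 0, 0, 1],
    [0, 0, 0, 0, 0, 0, 1],
    [0, 0, 0, 0, 0, 0, 1],
    [0, 0, 0, 0, 0, 0, 1],
  ],
)

```text
time: 14.45
ee_pos: [0.4917, -0.0826, 0.0609]
eef_rot: [0.571, 0.821, 0.0, 0.001]
ft_force: [-0.2, -0.4, 1.8]
width: 0.0296
```

Run:
```python
from h import *
s,p,R=tool();print(s["time"],p,yawy(R),s["width"],s["ft_force"],R[:,2].round(4))
```

```text
14.45 [ 0.49174457 -0.0825712   0.06085016] 20.402973389884068 0.02959721061502616 [-0.16221943 -0.35618875  1.84939868] [ 1.9e-03 -6.0e-04 -1.0e+00]
```

Call:
send_rows(
  steps=[
    [0, 0, 0, 0, 0, 0, 0.2],
    [0, 0, 0, 0, 0, 0, 0],
    [0, 0, 0, 0, 0, 0, -0.2],
    [0, 0, 0, 0, 0, 0, -0.2],
    [0, 0, 0, 0, 0, 0, -0.2],
    [0, 0, 0, 0, 0, -0.01, -0.2],
    [0, 0, 0, 0, 0, -0.02, -0.2],
    [0, 0, 0, 0, 0, -0.03, -0.2],
    [0, 0, 0, -0.015, 0, -0.03, -0.2],
    [0, 0, 0, -0.02, 0, -0.03, -0.2],
  ],
)

```text
time: 15.45
ee_pos: [0.5012, -0.1138, 0.1835]
eef_rot: [0.569, 0.822, -0.002, -0.002]
ft_force: [0.8, 0.1, -0.6]
width: 0.0523
```

Run:
```python
from h import *
snap("wrist","7"); snap("top","7")
s,p,R=tool();print(s["time"],p,yawy(R),s["width"],s["ft_force"],s["joint_positions"].round(2))
```

```text
15.55 [ 0.50375574 -0.11682049  0.18646941] 20.332940416888192 0.052038379318545616 [ 0.69461512  0.04240233 -0.35913255] [-0.4   0.13  0.59  1.84 -0.08  1.19  0.57]
```

View pics/wrist7.png

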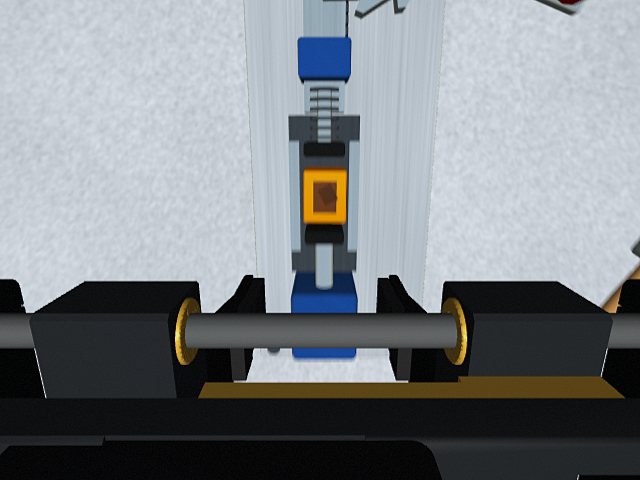

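View 7 shows the specimen released and square on the seat at (325,196), between foot and back pad. Next, the lever.

Run:
```python
from h import *
cen=np.array([.48985,-.0339]);y=np.radians(20.6);A=np.array([[np.cos(y),np.sin(y)],[-np.sin(y),np.cos(y)]])
p,d,K,T=load("wrist","7"); H=hsv(p); m=cv2.inRange(H,(8,120,100),(28,255,255))>0; m[:150]=0;m[240:]=0
cn,_=cv2.findContours(m.astype(np.uint8),0,2); c=max(cn,key=cv2.contourArea); f=np.zeros(m.shape,np.uint8); cv2.drawContours(f,[c],-1,1,-1)
z=np.median(cloud(d,K,T)[f>0][:,2]); r=cv2.minAreaRect(cast(np.argwhere(f)[:,::-1],z,K,T)[:,:2].astype(np.float32)); print(z,r,(np.array(r[0])-cen)@A.T)
pp,G=plan([.577,.079,.19],-67,14,-.2)
```

```text
0.07065545567050768 ((0.49205726385116577, -0.08266963064670563), (0.029653584584593773, 0.03854702040553093), 19.882347106933594) [-0.01509306 -0.04642789]
[[0, 0, 6.2, 0.0113, 0.0098, -0.0003, -0.2], [0, 0, 6.2, 0.0123, 0.0085, -0.0003, -0.2], [0, 0, 6.2, 0.0131, 0.0071, -0.0003, -0.2], [0, 0, 6.2, 0.0138, 0.0056, -0.0003, -0.2], [0, 0, 6.2, 0.0144, 0.0041, -0.0003, -0.2], [0, 0, 6.2, 0.0147, 0.0025, -0.0003, -0.2], [0, 0, 6.2, 0.0149, 0.0009, -0.0003, -0.2], [0, 0, 6.2, 0.0149, -0.0007, -0.0003, -0.2], [0, 0, 6.2, 0.0147, -0.0024, -0.0003, -0.2], [0, 0, 6.2, 0.0144, -0.0039, -0.0003, -0.2], [0, 0, 6.2, 0.0139, -0.0055, -0.0003, -0.2], [0, 0, 6.2, 0.0132, -0.007, -0.0003, -0.2], [0, 0, 6.2, 0.0124, -0.0084, -0.0003, -0.2], [0, 0, 6.2, 0.0114, -0.0096, -0.0003, -0.2]]
```

Call:
send_rows(
  steps=[
    [0, 0, 7.5, 0.011, 0.01, -0.0005, -0.2],
    [0, 0, 7.5, 0.0125, 0.0085, -0.0005, -0.2],
    [0, 0, 7.5, 0.0135, 0.007, -0.0005, -0.2],
    [0, 0, 7.5, 0.014, 0.005, -0.0005, -0.2],
    [0, 0, 7.5, 0.0145, 0.003, -0.0005, -0.2],
    [0, 0, 7.5, 0.015, 0.001, -0.0005, -0.2],
    [0, 0, 7.5, 0.015, -0.001, -0.0005, -0.2],
    [0, 0, 7.5, 0.0145, -0.003, -0.0005, -0.2],
    [0, 0, 7.5, 0.014, -0.005, -0.0005, -0.2],
    [0, 0, 7.5, 0.0135, -0.007, -0.0005, -0.2],
  ],
)

```text
time: 16.55
ee_pos: [0.5601, 0.0252, 0.1935]
eef_rot: [0.961, 0.276, 0.001, 0.001]
ft_force: [-1.0, 0.1, 0.1]
width: 0.052
```

Run:
```python
from h import *
snap("wrist","8")
s,p,R=tool();print(s["time"],p,yawy(R),s["width"],s["ft_force"],s["joint_positions"].round(2))
plan([.577,.079,.185],-67,6,-.2)
```

```text
16.6 [0.56072431 0.02837789 0.19338403] -58.29045477025109 0.05231189901143665 [-0.56137942  3.7610064   0.03476901] [-0.67  0.24  0.62  1.73 -0.15  1.22 -1.02]
[[0, -0, 1.5, 0.0067, -0.0058, 0.0014, -0.2], [0, -0, 1.5, 0.0066, -0.0059, 0.0014, -0.2], [0, -0, 1.5, 0.0064, -0.0061, 0.0014, -0.2], [0, -0, 1.5, 0.0063, -0.0062, 0.0014, -0.2], [0, -0, 1.5, 0.0061, -0.0064, 0.0014, -0.2], [0, -0, 1.5, 0.006, -0.0066, 0.0014, -0.2]]
```

View pics/wrist8.png

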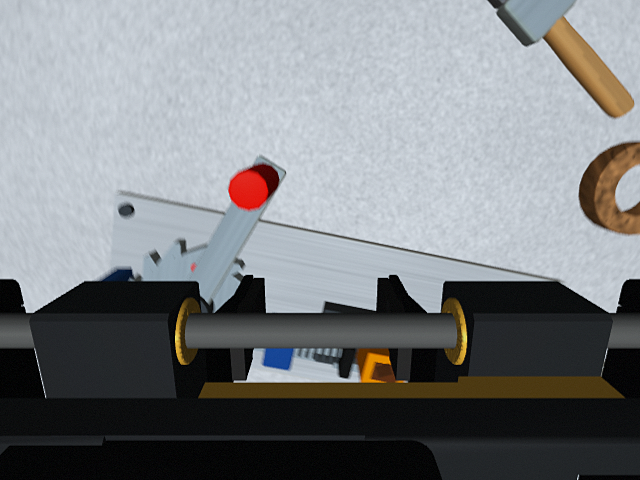

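Run:
```python
from h import *
p,d,K,T=load("wrist","8"); H=hsv(p); X=cloud(d,K,T)
m=((H[...,0]<6)|(H[...,0]>175))&(H[...,1]>180)&(H[...,2]>200); b=max(blobs(m,50),key=lambda b:b[1][4]); print(b[1],b[2])
(c,r)=cv2.minEnclosingCircle(np.argwhere(b[0])[:,::-1].astype(np.float32)); print(c,r,cast(c,.142,K,T),np.median(X[b[0]],0))
plan([.577,.079,.185],-67,6,-.2)
```

```text
[ 229  172   39   37 1118] [247.71914132 190.08050089]
(247.8207550048828, 189.8207550048828) 19.477907180786133 [[0.57838842 0.08145967 0.142     ]] [0.57828847 0.08139556 0.14242126]
[[0, -0, 1.5, 0.0067, -0.0058, 0.0014, -0.2], [0, -0, 1.5, 0.0066, -0.0059, 0.0014, -0.2], [0, -0, 1.5, 0.0064, -0.0061, 0.0014, -0.2], [0, -0, 1.5, 0.0063, -0.0062, 0.0014, -0.2], [0, -0, 1.5, 0.0061, -0.0064, 0.0014, -0.2], [0, -0, 1.5, 0.006, -0.0066, 0.0014, -0.2]]
```

Call:
send_rows(
  steps=[
    [0, 0, 1.5, 0.008, -0.0065, 0.0015, -0.2],
    [0, 0, 1.5, 0.008, -0.0065, 0.0015, -0.2],
    [0, 0, 1.5, 0.0075, -0.007, 0.0015, -0.2],
    [0, 0, 1.5, 0.0075, -0.007, 0.0015, -0.2],
    [0, 0, 1.5, 0.006, -0.0065, 0.0015, -0.2],
    [0, 0, 1, 0.002, -0.003, 0, -0.2],
    [0, 0, 0, 0, 0, 0, -0.2],
    [0, 0, 0, 0, 0, 0, -0.2],
    [0, 0, 0, 0, 0, 0, -0.2],
    [0, 0, 0, 0, 0, 0, -0.2],
  ],
)

```text
time: 17.6
ee_pos: [0.5752, 0.0785, 0.1855]
eef_rot: [0.978, 0.208, -0.0, 0.001]
ft_force: [-0.3, -0.5, 0.5]
width: 0.052
```

Run:
```python
from h import *
s,p,R=tool();print(s["time"],p,yawy(R),s["width"],s["ft_force"],s["joint_positions"].round(2),R[:,2].round(4),"err",R.T@(np.array([.578,.080,.114])-p))
```

```text
17.6 [0.57518687 0.07849124 0.18545591] -65.98053240790703 0.05202804330567963 [-0.29237104 -0.47205406  0.5155229 ] [-0.73  0.3   0.62  1.68 -0.18  1.22 -1.22] [-4.0e-04 -2.5e-03 -1.0e+00] err [ 0.00328104 -0.00038735  0.07145084]
```

Call:
send_rows(
  steps=[
    [0, 0, 0.3, 0.0025, 0, 0.008, -0.2],
    [0, 0, 0.3, 0.002, 0, 0.012, -0.2],
    [0, 0, 0, 0, 0, 0.012, -0.2],
    [0, 0, 0, 0, 0, 0.012, -0.2],
    [0, 0, 0, 0, 0, 0.012, -0.2],
    [0, 0, 0, 0, 0, 0.008, -0.2],
    [0, 0, 0, 0, 0, 0.002, -0.2],
    [0, 0, 0, 0, 0, 0, -0.2],
    [0, 0, 0, 0, 0, 0, -0.2],
    [0, 0, 0, 0, 0, 0, -0.2],
  ],
)

```text
time: 18.6
ee_pos: [0.5789, 0.0793, 0.1123]
eef_rot: [0.979, 0.202, -0.001, 0.001]
ft_force: [-0.3, 0.6, 0.0]
width: 0.0519
```

Run:
```python
from h import *
s,p,R=tool();print(s["time"],p,yawy(R),s["width"],s["ft_force"],R[:,2].round(4),"err",R.T@(np.array([.578,.080,.114])-p))
```

```text
18.6 [0.57887503 0.07931578 0.11231026] -66.650974502884 0.051934974402687475 [-0.34278328  0.61992946  0.02967239] [-0.0023 -0.0035 -1.    ] err [-0.00053805 -0.00097107 -0.00169014]
```

Call:
send_rows(
  steps=[
    [0, 0, 0, 0, 0, 0, 1],
    [0, 0, 0, 0, 0, 0, 1],
    [0, 0, 0, 0, 0, 0, 1],
    [0, 0, 0, 0, 0, 0, 1],
    [0, 0, 0, 0, 0, 0, 1],
    [0, 0, 0, 0, 0, 0, 1],
    [0, 0, 0, 0, 0.002, 0, 1],
    [0, 0, 0, 0, 0.002, 0, 1],
    [0, 0, 0, 0, 0, 0, 1],
    [0, 0, 0, 0, 0, 0, 1],
  ],
  force=15,
)

```text
time: 19.6
ee_pos: [0.5795, 0.0767, 0.1136]
eef_rot: [0.979, 0.203, -0.002, 0.0]
ft_force: [-1.6, 0.4, 0.9]
width: 0.0215
```

```bash
cat >> h.py <<'E'
HG=np.array([.463,.079])
def lev(pr=True):
    s,p,R=tool(); v=p[:2]-HG; a=np.arctan2(v[1],v[0]); t=np.array([-np.sin(a),np.cos(a)]); f=s["ft_force"]
    print("t",round(s["time"],2),"p",p.round(4),"yaw",yawy(R).round(2),"w",round(s["width"],4),"ang",round(a,3),"r",np.linalg.norm(v).round(4),"F tan",(f[:2]@t).round(2),"rad",(f[:2]@v/np.linalg.norm(v)).round(2),"z",f[2].round(2),"tilt",R[:,2].round(3)[:2])
    return s,p,R
E
python3 -c "
from h import *
s,p,R=lev();print(s['ft_force'])"
```

```text
t 19.6 p [0.5795 0.0767 0.1136] yaw -66.59 w 0.0215 ang -0.02 r 0.1165 F tan 0.4 rad -1.6 z 0.88 tilt [-0.004 -0.001]
[-1.58889214  0.42776805  0.88335495]
```

```bash
cat >> h.py <<'E'
def arc(a1,n,r=.1155):
    s,p,R=tool(); v=p[:2]-HG; a0=np.arctan2(v[1],v[0]); r0=np.linalg.norm(v); q=p[:2]; out=[]
    for i in range(1,n+1):
        a=a0+(a1-a0)*i/n; rr=r0+(r-r0)*min(1,i/4); t=HG+rr*np.array([np.cos(a),np.sin(a)])
        dz=.1135-p[2] if i==1 else 0
        out.append(np.round(R.T@np.array([*(t-q),dz]),4)); q=t
    print([[0,0,0]+[float(x) for x in o]+[1] for o in out])
E
python3 -c "
from h import *
arc(.66,9)"
```

```text
[[0, 0, 0, 0.0031, -0.0082, 0.0001, 1], [0, 0, 0, 0.0025, -0.0084, -0.0, 1], [0, 0, 0, 0.0018, -0.0086, -0.0, 1], [0, 0, 0, 0.0012, -0.0087, 0.0, 1], [0, 0, 0, 0.0008, -0.0087, 0.0, 1], [0, 0, 0, 0.0001, -0.0087, 0.0, 1], [0, 0, 0, -0.0005, -0.0087, 0.0, 1], [0, 0, 0, -0.0012, -0.0086, 0.0, 1], [0, 0, 0, -0.0018, -0.0085, 0.0, 1]]
```

Call:
send_rows(
  steps=[
    [0, 0, 0, 0.003, -0.008, 0, 1],
    [0, 0, 0, 0.0025, -0.0085, 0, 1],
    [0, 0, 0, 0.002, -0.0085, 0, 1],
    [0, 0, 0, 0.001, -0.0085, 0, 1],
    [0, 0, 0, 0.001, -0.0085, 0, 1],
    [0, 0, 0, 0, -0.0085, 0, 1],
    [0, 0, 0, -0.0005, -0.0085, 0, 1],
    [0, 0, 0, -0.001, -0.0085, 0, 1],
    [0, 0, 0, -0.001, -0.003, 0, 1],
    [0, 0, 0, 0, 0, 0, 1],
  ],
)

```text
time: 20.6
ee_pos: [0.5567, 0.1496, 0.1136]
eef_rot: [0.979, 0.203, -0.001, 0.001]
ft_force: [0.4, -2.6, -0.4]
width: 0.0219
```

```bash
python3 -c "
from h import *
lev()
snap('top','9')"
```

```text
t 20.6 p [0.5567 0.1496 0.1136] yaw -66.57 w 0.0219 ang 0.646 r 0.1173 F tan -2.34 rad -1.23 z -0.39 tilt [-0.002 -0.003]
```

```bash
cat >> h.py <<'E'
def samp(n=5):
    F=[];
    for i in range(n):
        camera("top"); s,p,R=tool(); v=p[:2]-HG; a=np.arctan2(v[1],v[0]); F.append([s["ft_force"][:2]@np.array([-np.sin(a),np.cos(a)]),s["ft_force"][:2]@v/.1155])
    F=np.array(F); print("t",round(s["time"],2),"ang",round(a,3),"Ftan",F[:,0].round(2),"mean",F.mean(0).round(2))
E
python3 -c "
from h import *
samp();arc(-.04,9)"
```

```text
t 20.9 ang 0.639 Ftan [0.47 0.13 0.63 0.52 1.04] mean [ 0.56 -0.36]
[[0, 0, 0, 0.0013, 0.0088, 0.0001, 1], [0, 0, 0, 0.0006, 0.0088, 0.0, 1], [0, 0, 0, -0.0001, 0.0088, 0.0, 1], [0, 0, 0, -0.0007, 0.0087, 0.0, 1], [0, 0, 0, -0.0009, 0.0087, 0.0, 1], [0, 0, 0, -0.0016, 0.0086, 0.0, 1], [0, 0, 0, -0.0022, 0.0084, 0.0, 1], [0, 0, 0, -0.0029, 0.0082, 0.0, 1], [0, 0, 0, -0.0035, 0.008, 0.0, 1]]
```

Call:
send_rows(
  steps=[
    [0, 0, 0, -0.001, -0.004, 0, 1],
    [0, 0, 0, 0.001, 0.0095, 0, 1],
    [0, 0, 0, 0.0005, 0.0095, 0, 1],
    [0, 0, 0, 0, 0.0095, 0, 1],
    [0, 0, 0, -0.0005, 0.0095, 0, 1],
    [0, 0, 0, -0.001, 0.0095, 0, 1],
    [0, 0, 0, -0.002, 0.0095, 0, 1],
    [0, 0, 0, -0.0025, 0.009, 0, 1],
    [0, 0, 0, -0.003, 0.009, 0, 1],
    [0, 0, 0, -0.0035, 0.0085, 0, 1],
  ],
)

```text
time: 21.9
ee_pos: [0.5783, 0.0726, 0.1134]
eef_rot: [0.979, 0.205, -0.002, -0.004]
ft_force: [-10.3, 29.4, 6.8]
width: 0.0255
```

```bash
python3 -c "
from h import *
samp(4);lev();arc(.665,9)"
```

```text
t 22.1 ang -0.039 Ftan [25.35 27.15 20.18 20.95] mean [ 23.41 -13.47]
t 22.1 p [0.5776 0.0746 0.1134] yaw -66.19 w 0.0218 ang -0.039 r 0.1146 F tan 20.95 rad -13.82 z 7.35 tilt [-0.006  0.008]
[[0, 0, 0, 0.0038, -0.0081, -0.0001, 1], [0, 0, 0, 0.0032, -0.0084, 0.0001, 1], [0, 0, 0, 0.0025, -0.0086, 0.0001, 1], [0, 0, 0, 0.0018, -0.0088, 0.0001, 1], [0, 0, 0, 0.0009, -0.009, 0.0001, 1], [0, 0, 0, 0.0002, -0.009, 0.0001, 1], [0, 0, 0, -0.0005, -0.009, 0.0001, 1], [0, 0, 0, -0.0012, -0.0089, 0.0001, 1], [0, 0, 0, -0.0019, -0.0088, 0.0001, 1]]
```

Call:
send_rows(
  steps=[
    [0, 0, 0, 0.004, -0.008, 0, 1],
    [0, 0, 0, 0.003, -0.0085, 0, 1],
    [0, 0, 0, 0.0025, -0.0085, 0, 1],
    [0, 0, 0, 0.002, -0.009, 0, 1],
    [0, 0, 0, 0.001, -0.009, 0, 1],
    [0, 0, 0, 0, -0.009, 0, 1],
    [0, 0, 0, -0.0005, -0.009, 0, 1],
    [0, 0, 0, -0.001, -0.0085, 0, 1],
    [0, 0, 0, -0.0015, -0.006, 0, 1],
    [0, 0, 0, 0, -0.001, 0, 1],
  ],
)

```text
time: 23.1
ee_pos: [0.5539, 0.1495, 0.1135]
eef_rot: [0.979, 0.205, -0.002, -0.002]
ft_force: [0.9, -2.3, -1.3]
width: 0.0219
```

```bash
python3 -c "
from h import *
samp(4);lev();arc(-.03,9)
p,d,K,T=snap('top','10');cv2.imwrite('pics/t10.png',cv2.resize(p[210:340,215:405],None,fx=3.5,fy=3.5))"
```

```text
t 23.3 ang 0.65 Ftan [-0.12  1.33  0.28  0.57] mean [ 0.52 -0.68]
t 23.3 p [0.5545 0.1486 0.1135] yaw -66.4 w 0.0217 ang 0.65 r 0.115 F tan 0.57 rad -0.85 z -0.32 tilt [-0.005  0.004]
[[0, 0, 0, 0.0019, 0.0085, -0.0, 1], [0, 0, 0, 0.0012, 0.0086, -0.0, 1], [0, 0, 0, 0.0006, 0.0087, -0.0, 1], [0, 0, 0, -0.0001, 0.0087, -0.0, 1], [0, 0, 0, -0.0009, 0.0087, -0.0, 1], [0, 0, 0, -0.0015, 0.0086, -0.0, 1], [0, 0, 0, -0.0022, 0.0085, -0.0, 1], [0, 0, 0, -0.0028, 0.0083, -0.0, 1], [0, 0, 0, -0.0034, 0.008, -0.0, 1]]
```

View pics/t10.png

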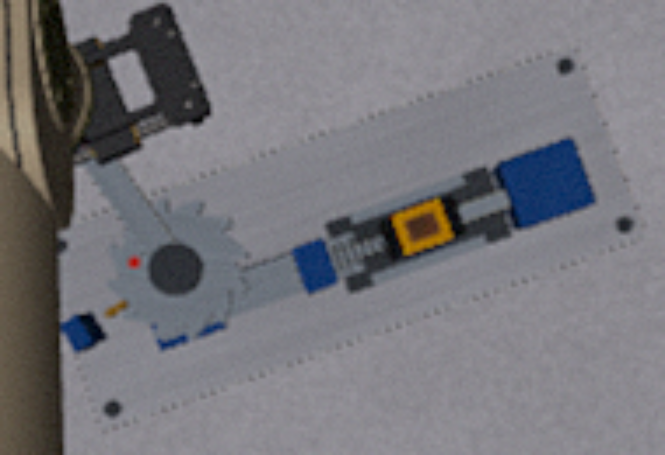

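The top crop shows the jaw two teeth on and the foot against the amber block, with the back pad rod still out. I'll carry on pumping.

Call:
send_rows(
  steps=[
    [0, 0, 0, 0.002, 0.0085, 0, 1],
    [0, 0, 0, 0.001, 0.0085, 0, 1],
    [0, 0, 0, 0.0005, 0.0085, 0, 1],
    [0, 0, 0, 0, 0.0085, 0, 1],
    [0, 0, 0, -0.001, 0.0085, 0, 1],
    [0, 0, 0, -0.0015, 0.0085, 0, 1],
    [0, 0, 0, -0.002, 0.0085, 0, 1],
    [0, 0, 0, -0.003, 0.008, 0, 1],
    [0, 0, 0, -0.003, 0.007, 0, 1],
    [0, 0, 0, 0, 0, 0, 1],
  ],
)

```text
time: 24.35
ee_pos: [0.5765, 0.0748, 0.1134]
eef_rot: [0.979, 0.205, -0.007, -0.008]
ft_force: [-5.7, 2.7, 3.6]
width: 0.0221
```

```bash
python3 -c "
from h import *
lev();samp(2);arc(.66,9)"
```

```text
t 24.35 p [0.5765 0.0748 0.1134] yaw -66.4 w 0.0221 ang -0.037 r 0.1135 F tan 2.52 rad -5.76 z 3.6 tilt [-0.016  0.013]
t 24.45 ang -0.038 Ftan [7.12 5.2 ] mean [ 6.16 -7.16]
[[0, 0, 0, 0.004, -0.0079, -0.0, 1], [0, 0, 0, 0.0034, -0.0082, 0.0001, 1], [0, 0, 0, 0.0027, -0.0085, 0.0001, 1], [0, 0, 0, 0.0021, -0.0087, 0.0001, 1], [0, 0, 0, 0.0009, -0.0089, 0.0001, 1], [0, 0, 0, 0.0002, -0.009, 0.0002, 1], [0, 0, 0, -0.0005, -0.0089, 0.0002, 1], [0, 0, 0, -0.0012, -0.0089, 0.0002, 1], [0, 0, 0, -0.0019, -0.0088, 0.0002, 1]]
```

Call:
send_rows(
  steps=[
    [-0.3, 0.2, 0, 0.004, -0.008, 0, 1],
    [-0.3, 0.2, 0, 0.0035, -0.008, 0, 1],
    [-0.3, 0.1, 0, 0.0025, -0.0085, 0, 1],
    [0, 0, 0, 0.002, -0.0085, 0, 1],
    [0, 0, 0, 0.001, -0.009, 0, 1],
    [0, 0, 0, 0, -0.009, 0, 1],
    [0, 0, 0, -0.0005, -0.009, 0, 1],
    [0, 0, 0, -0.001, -0.009, 0, 1],
    [0, 0, 0, -0.0015, -0.007, 0, 1],
    [0, 0, 0, 0, -0.001, 0, 1],
  ],
)

```text
time: 25.45
ee_pos: [0.5554, 0.1458, 0.1134]
eef_rot: [0.98, 0.201, -0.001, 0.001]
ft_force: [0.8, -4.1, -0.2]
width: 0.0215
```

```bash
python3 -c "
from h import *
samp(4);lev();arc(-.025,9)
p,d,K,T=snap('top','11');cv2.imwrite('pics/t11.png',cv2.resize(p[210:340,215:405],None,fx=3.5,fy=3.5))"
```

```text
t 25.65 ang 0.617 Ftan [-1.02 -1.94 -0.54 -1.19] mean [-1.17 -0.86]
t 25.65 p [0.556  0.1449 0.1134] yaw -66.94 w 0.0214 ang 0.617 r 0.114 F tan -1.19 rad -1.28 z -0.24 tilt [-0.    -0.003]
[[0, 0, 0, 0.0018, 0.0079, -0.0001, 1], [0, 0, 0, 0.0012, 0.0081, 0.0, 1], [0, 0, 0, 0.0007, 0.0082, 0.0, 1], [0, 0, 0, 0.0001, 0.0082, 0.0, 1], [0, 0, 0, -0.0009, 0.0082, 0.0, 1], [0, 0, 0, -0.0015, 0.0081, 0.0, 1], [0, 0, 0, -0.002, 0.008, 0.0, 1], [0, 0, 0, -0.0026, 0.0078, 0.0, 1], [0, 0, 0, -0.0031, 0.0076, 0.0, 1]]
```

View pics/t11.png

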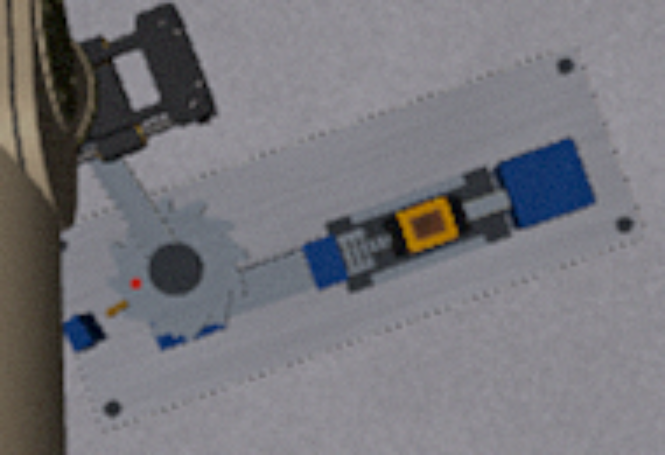

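Call:
send_rows(
  steps=[
    [0, 0, 0, -0.0005, -0.003, 0, 1],
    [0, 0, 0, -0.0005, -0.003, 0, 1],
    [0, 0, 0, 0, -0.001, 0, 1],
    [0, 0, 0, 0, 0, 0, 1],
    [0, 0, 0, 0, 0, 0, 1],
    [0, 0, 0, 0, 0, 0, 1],
    [0, 0, 0, 0, 0, 0, 1],
    [0, 0, 0, 0, 0, 0, 1],
    [0, 0, 0, 0, 0, 0, 1],
    [0, 0, 0, 0, 0, 0, 1],
  ],
)

```text
time: 26.7
ee_pos: [0.5528, 0.1494, 0.1134]
eef_rot: [0.98, 0.199, -0.0, 0.002]
ft_force: [0.7, -3.5, -1.3]
width: 0.0216
```

```bash
python3 -c "
from h import *
samp(4);lev();arc(-.025,9)"
```

```text
t 26.9 ang 0.665 Ftan [-3.15 -2.32 -3.02 -2.22] mean [-2.68 -0.65]
t 26.9 p [0.5528 0.1494 0.1134] yaw -67.1 w 0.0216 ang 0.665 r 0.1141 F tan -2.22 rad -0.5 z -1.05 tilt [ 0.    -0.004]
[[0, 0, 0, 0.0023, 0.0085, -0.0001, 1], [0, 0, 0, 0.0017, 0.0086, 0.0, 1], [0, 0, 0, 0.001, 0.0088, 0.0, 1], [0, 0, 0, 0.0003, 0.0088, 0.0, 1], [0, 0, 0, -0.0007, 0.0088, 0.0, 1], [0, 0, 0, -0.0014, 0.0087, 0.0, 1], [0, 0, 0, -0.002, 0.0086, 0.0, 1], [0, 0, 0, -0.0027, 0.0084, 0.0, 1], [0, 0, 0, -0.0033, 0.0082, 0.0, 1]]
```

Call:
send_rows(
  steps=[
    [0, 0, 0, 0.002, 0.0085, 0, 1],
    [0, 0, 0, 0.0015, 0.0085, 0, 1],
    [0, 0, 0, 0.001, 0.0085, 0, 1],
    [0, 0, 0, 0.0005, 0.0085, 0, 1],
    [0, 0, 0, -0.0005, 0.0085, 0, 1],
    [0, 0, 0, -0.0015, 0.0085, 0, 1],
    [0, 0, 0, -0.002, 0.0085, 0, 1],
    [0, 0, 0, -0.0025, 0.008, 0, 1],
    [0, 0, 0, -0.003, 0.007, 0, 1],
    [0, 0, 0, 0, 0, 0, 1],
  ],
)

```text
time: 27.9
ee_pos: [0.5765, 0.0761, 0.1134]
eef_rot: [0.98, 0.2, -0.004, -0.001]
ft_force: [-5.0, 0.2, 2.2]
width: 0.0217
```

```bash
python3 -c "
from h import *
lev();samp(2);arc(.66,9)"
```

```text
t 27.9 p [0.5765 0.0761 0.1134] yaw -66.92 w 0.0217 ang -0.026 r 0.1136 F tan 0.11 rad -5.01 z 2.22 tilt [-0.009  0.001]
t 28.0 ang -0.016 Ftan [-0.57 -0.79] mean [-0.68 -4.41]
[[0, 0, 0, 0.0036, -0.0077, -0.0001, 1], [0, 0, 0, 0.0031, -0.008, 0.0, 1], [0, 0, 0, 0.0025, -0.0083, 0.0, 1], [0, 0, 0, 0.0018, -0.0085, 0.0, 1], [0, 0, 0, 0.0007, -0.0086, 0.0, 1], [0, 0, 0, 0.0001, -0.0087, 0.0, 1], [0, 0, 0, -0.0006, -0.0087, 0.0, 1], [0, 0, 0, -0.0012, -0.0086, 0.0, 1], [0, 0, 0, -0.0019, -0.0085, 0.0001, 1]]
```

Call:
send_rows(
  steps=[
    [-0.2, 0.2, 0, 0.0035, -0.009, 0, 1],
    [-0.1, 0.1, 0, 0.003, -0.0095, 0, 1],
    [0, 0, 0, 0.0025, -0.0095, 0, 1],
    [0, 0, 0, 0.0015, -0.0095, 0, 1],
    [0, 0, 0, 0.001, -0.0095, 0, 1],
    [0, 0, 0, 0, -0.0095, 0, 1],
    [0, 0, 0, -0.0005, -0.0095, 0, 1],
    [0, 0, 0, -0.0015, -0.009, 0, 1],
    [0, 0, 0, -0.001, -0.005, 0, 1],
    [0, 0, 0, 0, 0, 0, 1],
  ],
)

```text
time: 29.0
ee_pos: [0.5536, 0.1487, 0.1133]
eef_rot: [0.98, 0.197, -0.001, 0.009]
ft_force: [-0.2, -6.2, -0.2]
width: 0.0221
```

```bash
python3 -c "
from h import *
lev();samp(4);arc(.665,3)
p,d,K,T=snap('top','12');cv2.imwrite('pics/t12.png',cv2.resize(p[210:340,215:405],None,fx=3.5,fy=3.5))"
```

```text
t 29.0 p [0.5536 0.1487 0.1133] yaw -67.32 w 0.0221 ang 0.656 r 0.1143 F tan -4.76 rad -3.91 z -0.25 tilt [ 0.001 -0.019]
t 29.2 ang 0.653 Ftan [-4.57 -4.09 -4.47 -4.82] mean [-4.49 -4.72]
[[0, 0, 0, 0.0002, -0.0005, -0.0002, 1], [0, 0, 0, 0.0002, -0.0005, -0.0, 1], [0, 0, 0, 0.0002, -0.0005, -0.0, 1]]
```

View pics/t12.png

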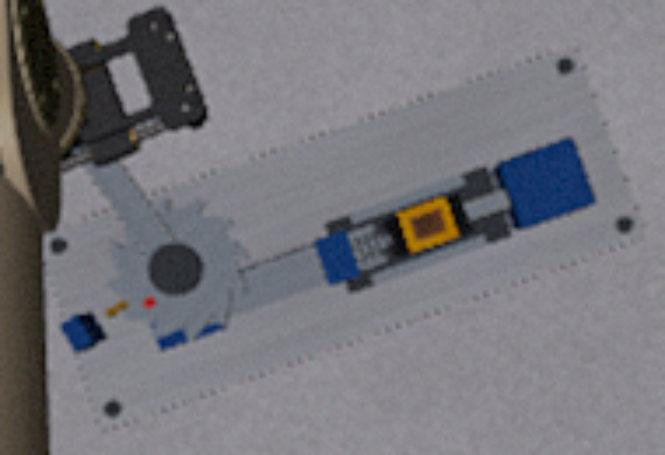

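Run:
```python
from h import *
u=np.array([-np.sin(np.radians(20.6)),np.cos(np.radians(20.6))])
def blk(t,lo=(8,120,90)):
    p,d,K,T=load("top",t); H=hsv(p); m=cv2.inRange(H,lo,(28,255,255))>0; m[:,:300]=0;m[:,400:]=0;m[:250]=0;m[310:]=0
    m[:,:]=m
    cn,_=cv2.findContours(m.astype(np.uint8),0,2); c=max(cn,key=cv2.contourArea); f=np.zeros(m.shape,np.uint8); cv2.drawContours(f,[c],-1,1,-1)
    P=cast(np.argwhere(f)[:,::-1],.07,K,T)[:,:2]; return P.mean(0), f.sum(), cv2.minAreaRect(P.astype(np.float32))[1]
def jaw(t):
    p,d,K,T=load("top",t); H=hsv(p); m=cv2.inRange(H,(105,120,60),(125,255,255))>0
    b=[b for b in blobs(m,60) if 285<b[2][0]<330 and 270<b[2][1]<295][0]; return cast(b[2],.067,K,T)[0,:2]
b0,_,_=blk("7"); j0=jaw("7")
for t in("7","9","10","11","12"):
    b,n,s=blk(t); j=jaw(t); print(t,"block shift",((b-b0)@u*1000).round(2),n,"jaw shift",((j-j0)@u*1000).round(2))
```

```text
7 block shift 0.0 60 jaw shift 0.0
9 block shift -12.26 200 jaw shift -8.94
10 block shift -19.54 193 jaw shift -17.16
11 block shift -23.79 194 jaw shift -25.35
12 block shift -23.88 193 jaw shift -34.01
```

Call:
send_rows(
  steps=[
    [0.4, 0, 0, -0.0005, -0.002, 0, 1],
    [0.3, 0, 0, 0, -0.001, 0, 1],
    [0, 0, 0, 0, 0, 0, 1],
    [0, 0, 0, 0, 0, 0, 1],
    [0, 0, 0, 0, 0, 0, 1],
    [0, 0, 0, 0, 0, 0, 1],
    [0, 0, 0, 0, 0, 0, 1],
    [0, 0, 0, 0, 0, 0, 1],
    [0, 0, 0, 0, 0, 0, 1],
    [0, 0, 0, 0, 0, 0, 1],
  ],
)

```text
time: 30.25
ee_pos: [0.5559, 0.1455, 0.1133]
eef_rot: [0.981, 0.193, 0.001, 0.011]
ft_force: [-1.7, -7.1, 1.2]
width: 0.0219
```

```bash
python3 -c "
from h import *
lev();samp(5);arc(-.025,9)"
```

```text
t 30.25 p [0.5559 0.1455 0.1133] yaw -67.75 w 0.0219 ang 0.621 r 0.1143 F tan -4.8 rad -5.48 z 1.22 tilt [ 0.006 -0.02 ]
t 30.5 ang 0.621 Ftan [-4.98 -5.82 -4.65 -4.44 -4.36] mean [-4.85 -4.6 ]
[[0, 0, 0, 0.0019, 0.008, -0.0, 1], [0, 0, 0, 0.0013, 0.0081, 0.0002, 1], [0, 0, 0, 0.0007, 0.0082, 0.0002, 1], [0, 0, 0, 0.0002, 0.0083, 0.0002, 1], [0, 0, 0, -0.0007, 0.0083, 0.0002, 1], [0, 0, 0, -0.0013, 0.0082, 0.0002, 1], [0, 0, 0, -0.0019, 0.0081, 0.0002, 1], [0, 0, 0, -0.0025, 0.0079, 0.0002, 1], [0, 0, 0, -0.0031, 0.0077, 0.0002, 1]]
```

Call:
send_rows(
  steps=[
    [0, 0, 0, 0, -0.002, 0, 1],
    [0, 0, 0, 0, -0.002, 0, 1],
    [0, 0, 0, -0.0005, -0.002, 0, 1],
    [0, 0, 0, 0, -0.002, 0, 1],
    [0, 0, 0, -0.0005, -0.002, 0, 1],
    [0, 0, 0, 0, -0.002, 0, 1],
    [0, 0, 0, 0, -0.0015, 0, 1],
    [0, 0, 0, 0, -0.0015, 0, 1],
    [0, 0, 0, 0, -0.0015, 0, 1],
    [0, 0, 0, 0, -0.0015, 0, 1],
  ],
)

```text
time: 31.5
ee_pos: [0.5531, 0.1496, 0.113]
eef_rot: [0.982, 0.186, 0.005, 0.022]
ft_force: [0.2, -9.6, 1.0]
width: 0.0228
```

```bash
python3 -c "
from h import *
lev();samp(5);arc(-.025,9)"
```

```text
t 31.5 p [0.5531 0.1496 0.113 ] yaw -68.56 w 0.0228 ang 0.664 r 0.1145 F tan -7.7 rad -5.78 z 0.96 tilt [ 0.017 -0.041]
t 31.75 ang 0.665 Ftan [-7.83 -7.5  -6.59 -6.74 -7.  ] mean [-7.13 -5.99]
[[0, 0, 0, 0.0024, 0.0085, -0.0001, 1], [0, 0, 0, 0.0018, 0.0086, 0.0004, 1], [0, 0, 0, 0.0011, 0.0087, 0.0004, 1], [0, 0, 0, 0.0005, 0.0088, 0.0004, 1], [0, 0, 0, -0.0005, 0.0088, 0.0004, 1], [0, 0, 0, -0.0012, 0.0088, 0.0004, 1], [0, 0, 0, -0.0018, 0.0087, 0.0004, 1], [0, 0, 0, -0.0025, 0.0085, 0.0004, 1], [0, 0, 0, -0.0031, 0.0083, 0.0004, 1]]
```

Call:
send_rows(
  steps=[
    [0.4, 0, 0, 0.002, 0.0085, 0, 1],
    [0.4, 0, 0, 0.0015, 0.0085, 0, 1],
    [0.4, 0, 0, 0.001, 0.0085, 0, 1],
    [0.4, 0, 0, 0.0005, 0.0085, 0, 1],
    [0.4, 0, 0, -0.0005, 0.0085, 0, 1],
    [0.3, 0, 0, -0.001, 0.0085, 0, 1],
    [0, 0, 0, -0.002, 0.0085, 0, 1],
    [0, 0, 0, -0.0025, 0.008, 0, 1],
    [0, 0, 0, -0.003, 0.008, 0, 1],
    [0, 0, 0, 0, 0, 0, 1],
  ],
)

```text
time: 32.75
ee_pos: [0.5768, 0.0801, 0.113]
eef_rot: [0.982, 0.19, -0.0, -0.001]
ft_force: [-2.7, -0.6, -1.0]
width: 0.0213
```

```bash
python3 -c "
from h import *
lev();samp(2);snap('top','13');snap('side','13');lev()"
```

```text
t 32.75 p [0.5768 0.0801 0.113 ] yaw -68.11 w 0.0213 ang 0.01 r 0.1138 F tan -0.55 rad -2.73 z -0.99 tilt [-0.001  0.001]
t 32.85 ang 0.021 Ftan [-1.16 -0.6 ] mean [-0.88 -2.39]
t 32.95 p [0.5768 0.082  0.1129] yaw -67.99 w 0.0213 ang 0.027 r 0.1138 F tan -0.27 rad -1.82 z 0.0 tilt [-0.001  0.002]
```

Call:
send_rows(
  steps=[
    [0, 0, 0, -0.001, 0.003, 0, 1],
    [0, 0, 0, -0.001, 0.003, 0, 1],
    [0, 0, 0, -0.0005, 0.002, 0, 1],
    [0, 0, 0, 0, 0, 0, 1],
    [0, 0, 0, 0, 0, 0, 1],
    [0, 0, 0, 0, 0, 0, 0.3],
    [0, 0, 0, 0, 0, 0, 0],
    [0, 0, 0, 0, 0, 0, -0.2],
    [0, 0, 0, 0, 0, 0, -0.2],
    [0, 0, 0, 0, 0, 0, -0.2],
  ],
)

```text
time: 33.95
ee_pos: [0.5791, 0.0748, 0.114]
eef_rot: [0.981, 0.192, 0.002, -0.001]
ft_force: [-0.4, -1.1, 0.2]
width: 0.0497
```

Run:
```python
from h import *
lev()
p,d,K,T=snap("top","14")
u=np.array([-np.sin(np.radians(20.6)),np.cos(np.radians(20.6))])
def blk(t):
    p,d,K,T=load("top",t); H=hsv(p); m=cv2.inRange(H,(8,120,90),(28,255,255))>0; m[:,:300]=0;m[:,400:]=0;m[:250]=0;m[310:]=0
    cn,_=cv2.findContours(m.astype(np.uint8),0,2); c=max(cn,key=cv2.contourArea); f=np.zeros(m.shape,np.uint8); cv2.drawContours(f,[c],-1,1,-1)
    return cast(np.argwhere(f)[:,::-1],.07,K,T)[:,:2].mean(0),f.sum()
def jaw(t):
    p,d,K,T=load("top",t); H=hsv(p); m=cv2.inRange(H,(105,120,60),(125,255,255))>0
    b=[b for b in blobs(m,60) if 285<b[2][0]<330 and 260<b[2][1]<295][0]; return cast(b[2],.067,K,T)[0,:2],b[1][4]
for t in("9","10","11","12","13","14"):
    b,n=blk(t); j,k=jaw(t); print(t,((b)@u*1000).round(2),n,((j)@u*1000).round(2),k,"diff",((j-b)@u*1000).round(2))
```

```text
t 33.95 p [0.5791 0.0748 0.114 ] yaw -67.87 w 0.0497 ang -0.036 r 0.1162 F tan -1.15 rad -0.37 z 0.24 tilt [0.003 0.003]
9 -251.42 200 -171.5 122 diff 79.92
10 -258.7 193 -179.73 120 diff 78.97
11 -262.95 194 -187.92 128 diff 75.03
12 -263.04 193 -196.58 125 diff 66.47
13 -263.04 193 -196.07 128 diff 66.98
14 -263.04 193 -196.12 127 diff 66.92
```

Call:
send_rows(
  steps=[
    [0, 0, 0, 0, 0, -0.015, -0.2],
    [0, 0, 0, 0, 0, -0.02, -0.2],
    [0, 0, 0, 0, 0, -0.02, -0.2],
    [0, 0, 0, 0, 0, -0.012, -0.2],
    [0, 0, -8, -0.012, 0.014, 0, -0.2],
    [0, 0, -8, -0.014, 0.012, 0, -0.2],
    [0, 0, -8, -0.016, 0.01, 0, -0.2],
    [0, 0, -8, -0.017, 0.008, 0, -0.2],
    [0, 0, -8, -0.018, 0.005, 0, -0.2],
    [0, 0, -8, -0.019, 0.002, 0, -0.2],
  ],
)

```text
time: 35.0
ee_pos: [0.5427, -0.0323, 0.1907]
eef_rot: [0.809, 0.588, 0.005, 0.001]
ft_force: [-0.6, 0.5, 0.5]
width: 0.0521
```

```bash
python3 -c "
from h import *
s,p,R=tool();print(s['time'],p,yawy(R))
plan([.5037,-.1168,.1865],20.3,8,-.2)"
```

```text
35.0 [ 0.54267688 -0.03230432  0.19065002] -17.934259896146326
[[0.1, -0, -4.8, -0.0116, -0.0014, 0.0004, -0.2], [0.1, -0, -4.8, -0.0114, -0.0023, 0.0004, -0.2], [0.1, -0, -4.8, -0.0112, -0.0033, 0.0004, -0.2], [0.1, -0, -4.8, -0.0108, -0.0042, 0.0005, -0.2], [0.1, -0, -4.8, -0.0105, -0.0051, 0.0005, -0.2], [0.1, -0, -4.8, -0.01, -0.0059, 0.0005, -0.2], [0.1, -0, -4.8, -0.0095, -0.0068, 0.0005, -0.2], [0.1, -0, -4.8, -0.0089, -0.0075, 0.0005, -0.2]]
```

Call:
send_rows(
  steps=[
    [0.1, 0, -4.8, -0.0115, -0.0015, 0, -0.2],
    [0.1, 0, -4.8, -0.0115, -0.0025, 0, -0.2],
    [0.1, 0, -4.8, -0.011, -0.0035, 0.0005, -0.2],
    [0.1, 0, -4.8, -0.011, -0.004, 0.0005, -0.2],
    [0.1, 0, -4.8, -0.0105, -0.005, 0.0005, -0.2],
    [0.1, 0, -4.8, -0.01, -0.006, 0.0005, -0.2],
    [0.1, 0, -4.8, -0.009, -0.006, 0.0005, -0.2],
    [0, 0, -3, -0.005, -0.004, 0.0005, -0.2],
    [0, 0, 0, 0, 0, 0, -0.2],
    [0, 0, 0, 0, 0, 0, -0.2],
  ],
)

```text
time: 36.0
ee_pos: [0.5056, -0.1199, 0.1936]
eef_rot: [0.574, 0.819, 0.003, -0.0]
ft_force: [-0.3, 0.3, 0.1]
width: 0.0523
```

```bash
python3 -c "
from h import *
snap('wrist','15')
s,p,R=tool();print(s['time'],p,yawy(R))"
```

```text
36.05 [ 0.50563216 -0.11986733  0.19367915] 20.013502633379517
```

View pics/wrist15.png

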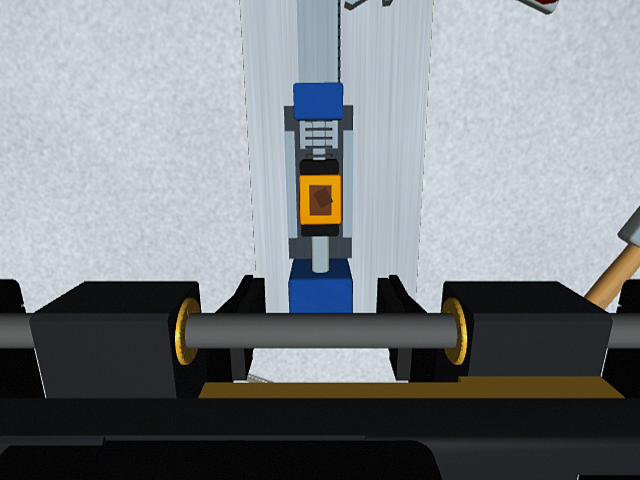

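Run:
```python
from h import *
u=np.array([-np.sin(np.radians(20.6)),np.cos(np.radians(20.6))])
for t,cols in(("7",range(308,341,4)),("15",range(304,337,4))):
    p,d,K,T=load("wrist",t); g=cv2.cvtColor(p,cv2.COLOR_BGR2GRAY).astype(int); H=hsv(p)
    print(t,[int(x) for x in g[136:166,cols[1]]],[int(x) for x in g[136:180,cols[7]]])
    blue=cv2.inRange(H,(105,120,60),(125,255,255))>0
    b=[b for b in blobs(blue,200) if b[2][1]<200][0]
    jr=[];jf=[]
    for c in cols:
        r=np.where(b[0][:,c])[0]; jr.append(r.min()-.5); jf.append(r.max()+.5)
    fr=[];ff=[]
    for c in cols:
        col=g[125:176,c]; k=np.where(col<45)[0]+125
        fr.append(k.min()-.5); ff.append(k.max()+.5)
    y=lambda rows,z:np.median(cast(np.c_[list(cols),rows],z,K,T)[:,:2]@u)*1000
    print("jaw rear",y(jr,.068).round(2),"foot rows",fr,ff,"foot rear",y(fr,.068).round(2),"foot front",y(ff,.068).round(2),"jawrear-front",(y(jr,.068)-y(ff,.068)).round(2), "z jaw",np.median(cloud(d,K,T)[b[0]][:,2]))
    m=cv2.inRange(H,(8,120,100),(28,255,255))>0; m[:150]=0;m[240:]=0
    r=[np.where(m[:,c])[0] for c in cols]; print("block +y edge",y([k.min()-.5 for k in r],.0705).round(2),"-y edge",y([k.max()+.5 for k in r],.0705).round(2))
```

```text
7 [59, 58, 63, 61, 54, 44, 29, 18, 22, 18, 21, 24, 23, 24, 23, 23, 20, 22, 22, 24, 40, 50, 59, 64, 64, 65, 67, 63, 63, 68] [58, 56, 59, 61, 52, 42, 29, 21, 20, 22, 25, 20, 24, 24, 26, 21, 21, 22, 20, 24, 39, 48, 62, 61, 68, 64, 68, 65, 66, 65, 69, 65, 61, 72, 103, 126, 144, 158, 163, 165, 162, 163, 164, 157]
jaw rear -150.2 foot rows [np.float64(140.5), np.float64(140.5), np.float64(140.5), np.float64(142.5), np.float64(142.5), np.float64(142.5), np.float64(140.5), np.float64(140.5), np.float64(140.5)] [np.float64(156.5), np.float64(156.5), np.float64(156.5), np.float64(156.5), np.float64(156.5), np.float64(156.5), np.float64(156.5), np.float64(156.5), np.float64(156.5)] foot rear -213.37 foot front -223.89 jawrear-front 73.7 z jaw 0.06743269910748301
block +y edge -231.06 -y edge -270.0
15 [147, 65, 46, 108, 175, 165, 163, 163, 172, 142, 39, 54, 58, 64, 65, 63, 66, 57, 45, 61, 62, 64, 57, 14, 10, 15, 22, 21, 23, 20] [153, 118, 120, 139, 168, 162, 163, 165, 166, 152, 124, 120, 90, 57, 62, 62, 65, 61, 48, 36, 50, 70, 56, 6, 15, 20, 21, 20, 21, 22, 21, 23, 22, 23, 22, 22, 21, 9, 47, 117, 161, 168, 164, 161]
jaw rear -182.64 foot rows [np.float64(158.5), np.float64(145.5), np.float64(158.5), np.float64(145.5), np.float64(159.5), np.float64(159.5), np.float64(158.5), np.float64(154.5), np.float64(158.5)] [np.float64(174.5), np.float64(174.5), np.float64(174.5), np.float64(174.5), np.float64(174.5), np.float64(174.5), np.float64(174.5), np.float64(173.5), np.float64(173.5)] foot rear -232.64 foot front -243.84 jawrear-front 61.2 z jaw 0.0674585193392499
block +y edge -243.67 -y edge -279.38
```

View 15 shows the foot (320,167) tight on the specimen (320,200) and the back pad behind it. Spring compression is 12.5–13.2 mm (41–43 N), which agrees with the 6 N extra at the handle. Last, I'll check the lever angle and the other things.

Run:
```python
from h import *
p,d,K,T=snap("top","16"); cv2.imwrite("pics/t16.png",p)
H=hsv(p); m=((H[...,0]<6)|(H[...,0]>175))&(H[...,1]>150)&(H[...,2]>100)
for b in blobs(m,20):
    print(b[1],b[2],cast(b[2],.142,K,T)[0].round(4))
p0,d0,_,_=load("top","0")
m0=((hsv(p0)[...,0]<6)|(hsv(p0)[...,0]>175))&(hsv(p0)[...,1]>150)&(hsv(p0)[...,2]>100)
for b in blobs(m0,20): print("start",b[1],b[2])
s=read_state();print(s["time"],s["ft_force"],s["ee_pos"])
```

```text
[262 232   9   9  60] [265.55       236.06666667] [0.577  0.0734 0.142 ]
[121 324  22  38 313] [131.65175719 342.73801917] [0.3315 0.366  0.142 ]
start [259 232   9   9  61] [263.32786885 236.08196721]
start [121 324  22  38 310] [131.61612903 342.7516129 ]
36.1 [-0.43208044  0.53035374  0.1861311 ] [ 0.50564493 -0.11965358  0.19349462]
```

View pics/t16.png

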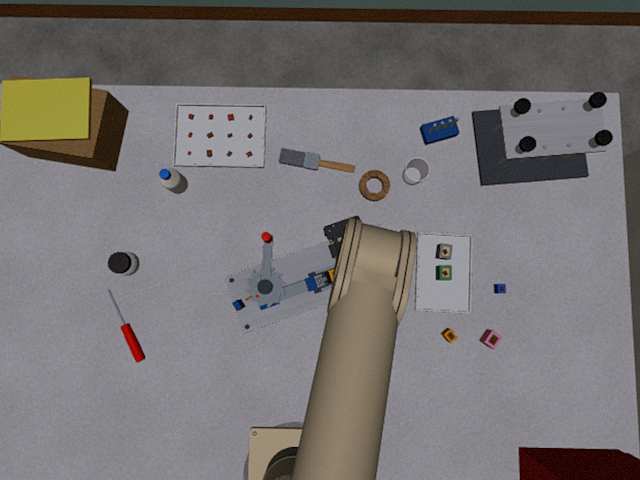

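The top view shows the lever at its rest stop (grip at (266,236), slightly further back than at the start). The other things are unmoved and the gripper is clear, so I'll hand in.

```bash
python3 -c "
from bench import *
print(close_job(), read_state()['time'])"
```

```text
the job is handed in; nothing more can be done
the job is handed in; nothing more can be done
```

The amber specimen is clamped on the seat at about 41–43 N, inside the required 35–85 N, and the job was handed in at about 36 s. The hand-in gives no verdict, so the figures below are my own measurements.

**Placing:** I took the specimen from the tray and stood it square on the seat. The wrist camera put it 0.4 mm off the seat's centre line, with its top at 70.7 mm. I released it before pumping.

**Pumping:** I pumped four teeth. The specimen slid back about 11.6 mm and stopped moving during the third stroke. After the fourth, the handle held at 0.70 rad pushed back with 7.1 N against about 1 N free, so about 6.1 N more. I stopped there.

**Last checks:**
- **Grip:** the wrist camera gave 12.5–13.2 mm of spring compression (41–43 N), and the top camera gave about 42 N. This agrees with the handle force, but both that and the squeeze are near the low end of their ranges; a fifth tooth would have taken the handle to about 10 N.
- **Lever:** it is back at its rest stop, about 0.00 rad, and let go.
- **Other things:** they look unmoved in the top view, and the gripper is clear of everything.

**Disagreements:**
- **Lever start:** the lever seems to have started about 0.04 rad off its stop.
- **Hard return:** one return stroke pressed the rest stop with about 25–30 N.
- **Low reading:** a first reading after the fourth stroke was lower, about 5 N extra, because the arm yielded under load. I repeated it pushing forward.

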